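# Pull the strainer cartridge from a deep filter housing with a T-foot picker

## Robot

A 7-joint arm with a two-finger parallel gripper is mounted at the origin on the work surface. World frame = base frame: x ahead of the robot, y to its left, z up, the work surface at z = 0. Lengths are in m, angles in rad, forces in N, time in s.
With the tool pointing down it reaches from about 0.425 to 0.95 m from the base axis. Payload 16.7 kg.
Tool frame: the origin (TCP) lies midway between the tips of the shut fingers; the grasp point (between the pads) lies 19 mm behind it; z points along the fingers, x is the direction in which the jaws open and shut, and the axes are right-handed (so a half turn about z gives the same grasp; the last joint's range is limited). The gripper opens to 94 mm and grips with 3 to 60 N. Pads are 16 mm wide; open, the fingers measure 119 mm over their backs; the gripper's body (75 mm by 177 mm) begins 78 mm behind the grasp point.
Start: joints at [-1.442, 0.426, 0.074, 1.606, -0.034, 1.111, -0.067], TCP at [0.185, 0.649, 0.205] pointing down, gripper open.
Joint ranges: [-2.85, 2.85], [-0.5, 2.14], [-1.23, 1.37], [0.21, 2.46], [-1.02, 4.16], [0.16, 2.05], [-2.73, 2.73]. Speed limits (rad/s): [1.89, 1.89, 2.39, 2.39, 3.01, 3.01, 3.01].

## Interface

Orientations are given as a unit quaternion [x, y, z, w].
In Python, from rig import bot, vision, workorder gives the robot as it stands. The module is installed in compiled form; this text tells all that it offers.
- The arm moves only by the shell command python3 -m handwheel 'ROWS' [FORCE]. ROWS is JSON, a list of rows, each an object with "slide": the shift along the world's x, y, z in cm, a list of three; "angular": the turn, a rotation vector about the world's x, y, z in degrees, a list of three; "gripper": the opening, from 0 (shut) to 1 (fully open). In form: [{"slide": [tx, ty, tz], "angular": [wx, wy, wz], "gripper": gripper}, ...]. A call has 1 to 10 rows; each row is the pose to reach, as a shift and turn from the pose commanded when the call began; what a row does not reach only later rows make up. A row lasts 1/8 s, in which the tool goes at most 62.5 mm and 10.7 degrees, less where a joint would pass 70% of its speed; a pose out of reach is approached as far as the arm can. A call with a gripper value outside its range is refused whole. The fingers move at their own pace and stop on an object; FORCE is the grip in N (left out, the last holds). Time passes only in rows, so rows that repeat a pose let the fingers close. It gives the time, the measured TCP pose, the force and the opening at its end, in the units of the state.
- bot.state(): the state, without advancing time (a new reading comes with each control period).
- vision.snapshot(name): name is "side" or "top"; returns the picture (384x512x3 uint8, red, green, blue); there is no depth.
- vision.camera_info(name): a dict with "fx", "fy", "cx", "cy" (pixels), "k1" (the pictures are not rectified: a ray, as slopes to the right and down, at radius r is drawn at 1 + k1 r^2 times it, then the intrinsics apply), "R" (3x3) and "t" (3): a world point X has camera coordinates R X + t. Camera axes: x right, y down, z forward; pixel columns grow to the right and rows downward; lengths in m; the calibration is good to about 2 mm. A picture is of the moment at which its call begins. camera_info takes no time and is no camera call.
- workorder.job_done(): hands the job in, once; it reports no verdict.
The state is a dict: "time": time; "q": joint angles; "joint_vel": joint speeds; "tau": joint torques, N m; "tcp_pos": TCP position; "tcp_rot": TCP orientation; "contact_force": force on the tool from outside, world axes, zero at the start; "torque": the same for the moment, N m; "gripper_width": finger opening in m.
Only numpy, scipy, OpenCV 4.12 (cv2) and the standard library are available. Lean on these libraries where they do the work, as an engineer would, in place of code of your own. Each camera call takes 0.05 s, during which the arm holds its last target.

## Task

With the long red-handled picker from the blue stand, pull the orange-capped strainer cartridge up out of the deep filter housing: feel for the cap's slot with only a light push, let the foot drop through, give it a quarter turn and lift. Stand the cartridge upright in the aluminium dish, setting it down gently, free the picker and hang it back upright in its stand. Do not touch the cartridge with the fingers, and leave everything else where it is.

Things in the scene. Friction and masses are not known exactly. Their poses are not given: they have to be found in the camera images.
- key: The picker, 174 mm tall, 0.2 kg, hanging upright. Origin: centre of the foot's underside; z runs up the shaft. Foot: steel bar 24 mm along x, 7 mm along y, 5 mm thick. Shaft 7 mm in diameter. Flange disc 40 mm in diameter from z = 118 to 122 mm, resting on the stand's top. Half a turn about z gives the same picker.
- key_handle (a point): Where to pinch the picker: 152 mm above its origin, in the red flat handle (z = 126 to 174 mm, 50 mm along x, 16 mm thick along y: close the fingers along y). Axes as the picker's.
- cartridge: Strainer cartridge: steel cylinder 50 mm in diameter, 40 mm tall, 0.2 to 0.35 kg, standing loose on the housing's floor. Origin: centre of its underside, z up. Under the orange cap plate lies a round cavity 42 mm in diameter, from its floor at z = 20 mm to the plate's underside at z = 34 mm, so the 5 mm foot has 9 mm of play in height.
- cap_top (a point): Centre of the cap's top, 40 mm above the cartridge's origin, axes as the cartridge's. The cap: orange plate 36 x 34 mm, 6 mm thick, slot 28 x 10.5 mm right through. It swivels stiffly (0.08 N m): the slot's long side lies along the cartridge's x plus an unmeasured angle up to 1.0 rad either way. The foot drops in within 0.12 rad; 90 degrees further it holds the plate; turned back it is free.
- housing: Grey upright filter housing with an aluminium collar, fixed. Origin: centre of its underside. Round bore 58 mm in diameter, floor at z = 6 mm, rim at z = 145 mm; collar 94 mm in diameter, brass side ports at z = 75 mm reach 72 mm out along its y axis both ways.
- stand: Blue picker stand, fixed block 60 x 50 mm, top at z = 122 mm. Origin: centre of its underside. From the top a slot 34 mm along x by 16 mm along y goes right down. The picker hangs in it by its flange, foot along the slot, with its origin about 4 mm above the stand's origin.
- dish: Round aluminium dish, fixed, 110 mm across, rim 18 mm high, floor at z = 5 mm, flat inside about 92 mm across. Origin: centre of its underside.
- spare: Bystander: spare cartridge with a white cap, 50 mm in diameter, 40 mm tall, origin under its centre.
- jar: Bystander: white jar with red lid, 64 mm in diameter, 85 mm tall, origin under its centre.
- oil: Bystander: blue bottle with yellow cap, 52 mm in diameter, 140 mm tall, origin under its centre.
- collar: Bystander: brass ring, 48 mm in diameter, 22 mm tall, origin under its centre.
- driver: Bystander: screwdriver lying, about 200 mm long along its x.
- spanner: Bystander: steel wrench lying, about 180 mm long along its x.
- tin: Bystander: green tin box 90 x 60 x 35 mm, origin under its centre.
Things that resemble listed ones, but are neither listed nor needed, are in the scene too. What is shaped like the stand but green or turquoise is not meant.

How it is judged:
By the outcome, as a careful person would: the job done as asked, in the order asked, and still so for the second after the job is handed in, with the robot touching nothing.
It also fails if it takes over 72 s, if anything falls off the work surface, if the arm or the gripper's body presses on something with over 40 N, if the wrist force passes 120 N, or if a joint passes its speed limit or range.

## Working session

There is one attempt and no reset: what is moved stays moved. The work goes in short steps, Python scripts to look and compute and a shell command to move; the robot and the scene stay as the last step left them, time stands still between calls to the robot, and variables do not carry over. Pictures are saved under pics/ and viewed, and the job is handed in when it is done.

```bash
ls; mkdir -p pics; python3 - <<'E'
from rig import bot, vision
import cv2
for n in("side","top"):
    im=vision.snapshot(n); cv2.imwrite(f"pics/{n}0.png",im[:,:,::-1]); 
    c=vision.camera_info(n); print(n,c)
s=bot.state(); print(s)
E
```

```text
pics
side {'fx': 424.3573716784124, 'fy': 424.3573716784124, 'cx': 256.0714301532793, 'cy': 183.73520447782062, 'k1': -0.12698678123044863, 'R': array([[ 0.9996869 , -0.02463328,  0.00439425],
       [-0.01225022, -0.63494451, -0.77246062],
       [ 0.02181834,  0.77216493, -0.63504747]]), 't': array([-0.46095126,  0.11967826,  1.19042584])}
top {'fx': 415.8048213512003, 'fy': 415.8048213512003, 'cx': 260.1336559418704, 'cy': 187.0093847771435, 'k1': 0.037052000782602, 'R': array([[ 4.88044920e-04, -9.99974314e-01, -7.15080013e-03],
       [-9.87368899e-01,  6.51086548e-04, -1.58436843e-01],
       [ 1.58437429e-01,  7.13780195e-03, -9.87343219e-01]]), 't': array([0.04076795, 0.50366419, 1.09341933])}
{'time': 0.1, 'q': array([-1.44248853,  0.42664919,  0.07384048,  1.60655139, -0.03407562,
        1.11079523, -0.06711897]), 'joint_vel': array([ 0.00201259, -0.00179706,  0.00172483, -0.0030378 ,  0.00086142,
       -0.00052029,  0.00123479]), 'tau': array([ 6.82488433e-03, -9.37471104e+01,  3.67586732e+00, -4.55044198e+01,
       -4.87855473e-02,  1.67276716e-02,  5.77275205e-05]), 'tcp_pos': array([0.18503496, 0.6487271 , 0.2048551 ]), 'tcp_rot': array([ 7.98209016e-01,  6.02380311e-01, -4.26417433e-04,  3.81648196e-04]), 'contact_force': array([-0.11851966, -0.26294105, -0.01400248]), 'torque': array([-0.02845306,  0.01024277,  0.02495235]), 'gripper_width': 0.09425979973619242}
```

View pics/side0.png

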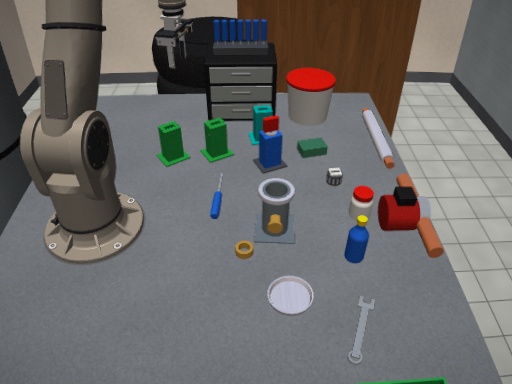

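View pics/top0.png

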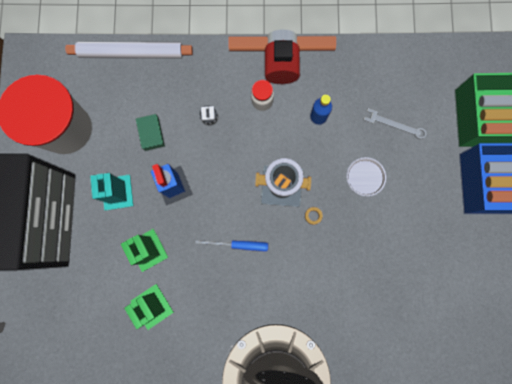

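The side view shows the housing near (276,210), the blue stand with its red handle near (270,150), and the dish at (290,295). The top view shows the cap slot inside the bore at (283,181), the stand at (168,182) and the dish at (366,177). Next I'll zoom in.

```bash
cat > h.py <<'E'
from rig import bot, vision
import cv2, numpy as np
from scipy.optimize import brentq
def ray(n,u,v):
    c=vision.camera_info(n); d=np.array([(u-c['cx'])/c['fx'],(v-c['cy'])/c['fy']])
    rd=np.hypot(*d); r=brentq(lambda r:r*(1+c['k1']*r*r)-rd,0,1.2) if rd>0 else 0
    s=d*(r/rd) if rd>0 else d
    D=c['R'].T@np.array([s[0],s[1],1.]); O=-c['R'].T@c['t']; return O,D
def onz(n,u,v,z):
    O,D=ray(n,u,v); return O+D*(z-O[2])/D[2]
def two(p,q):
    O1,D1=ray('top',*p);O2,D2=ray('side',*q)
    D1=D1/np.linalg.norm(D1);D2=D2/np.linalg.norm(D2)
    A=np.stack([D1,-D2],1); s=np.linalg.lstsq(A,O2-O1,rcond=None)[0]
    a=O1+D1*s[0];b=O2+D2*s[1]; return (a+b)/2,np.linalg.norm(a-b)
def proj(n,X):
    c=vision.camera_info(n);p=c['R']@np.asarray(X)+c['t'];s=p[:2]/p[2];k=1+c['k1']*(s@s)
    return s*k*[c['fx'],c['fy']]+[c['cx'],c['cy']]
def crop(im,u0,v0,w,hh,k,f):
    cv2.imwrite(f,cv2.resize(im[v0:v0+hh,u0:u0+w,::-1],None,fx=k,fy=k,interpolation=cv2.INTER_CUBIC))
E
python3 - <<'E'
from h import *
import cv2
t=cv2.imread('pics/top0.png')[:,:,::-1]; s=cv2.imread('pics/side0.png')[:,:,::-1]
a=cv2.resize(t[155:215,245:325],None,fx=5,fy=5,interpolation=2)
b=cv2.resize(t[150:210,130:210],None,fx=5,fy=5,interpolation=2)
c=cv2.resize(s[170:250,240:320],None,fx=5,fy=5,interpolation=2)[:300]
d=cv2.resize(s[105:175,230:310],None,fx=5,fy=5,interpolation=2)[:300]
c=cv2.resize(s[172:247,230:330],(400,300),interpolation=2)
d=cv2.resize(s[105:180,230:330],(400,300),interpolation=2)
o=np.vstack([np.hstack([a,b]),np.hstack([c,d])])
cv2.imwrite('pics/zoom0.png',o[:,:,::-1])
E
```

```text
(no output)
```

View pics/zoom0.png

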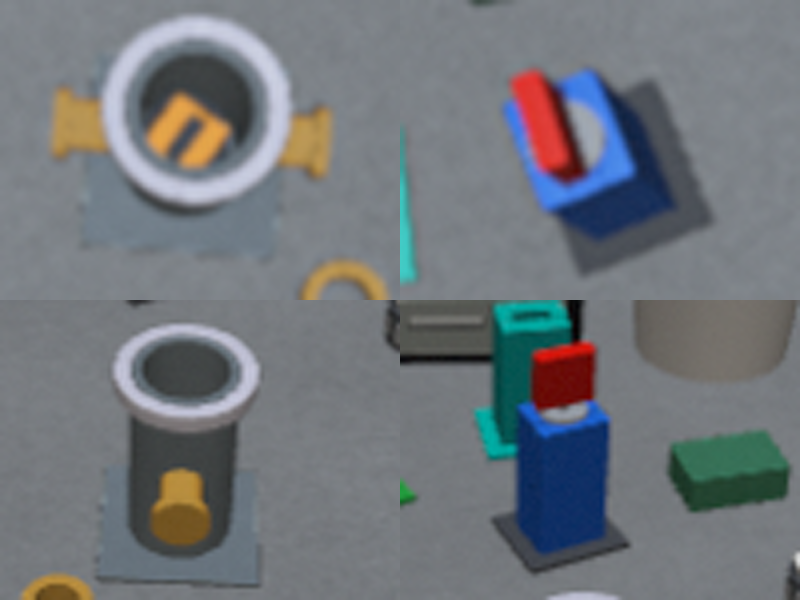

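The zoom shows the slot in the cap clearly, seen down the bore. The handle's top face is a strip running from (155,165) to (164,185) in top pixels. Now I'll measure.

```bash
python3 - <<'E'
from h import *
t=cv2.imread('pics/top0.png'); s=cv2.imread('pics/side0.png')
th=cv2.cvtColor(t,cv2.COLOR_BGR2HSV); sh=cv2.cvtColor(s,cv2.COLOR_BGR2HSV)
def mask(h,lo,hi,box):
    m=cv2.inRange(h,np.array(lo),np.array(hi)); o=np.zeros_like(m);u,v,U,V=box;o[v:V,u:U]=m[v:V,u:U];return o
def big(m): 
    c,_=cv2.findContours(m,cv2.RETR_EXTERNAL,cv2.CHAIN_APPROX_NONE); return max(c,key=cv2.contourArea)
def sub(img,box,lo,hi,k=8):  # upsampled contour
    u,v,U,V=box; z=cv2.resize(img[v:V,u:U],None,fx=k,fy=k,interpolation=cv2.INTER_CUBIC)
    m=cv2.inRange(cv2.cvtColor(z,cv2.COLOR_BGR2HSV),np.array(lo),np.array(hi))
    c=big(m)[:,0,:].astype(float); return (c+.5)/k-.5+[u,v],m
def rect(n,c,z):
    P=np.array([onz(n,*p,z)[:2] for p in c]).astype(np.float32)*1000
    return cv2.minAreaRect(P)
# red value histogram
b=(145,160,172,190); sub_=th[b[1]:b[3],b[0]:b[2]]
r=(sub_[...,1]>150)&((sub_[...,0]<10)|(sub_[...,0]>170)); print(np.histogram(sub_[...,2][r],12))
for vmin in (100,190,210,225):
    c,_=sub(t,b,(0,150,vmin),(10,255,255)); print('handle top',vmin,rect('top',c,.178))
c,_=sub(t,(140,155,185,200),(100,120,150),(125,255,255)); 
print('stand top',rect('top',c,.122))
# stand in side: top face
# collar rim outer / inner
b=(260,150,308,205)
z=t[150:205,260:308]; hs=th[150:205,260:308]
for n,img,bb in(('top',t,(260,153,308,202)),('side',s,(252,175,300,215))):
    c,m=sub(img,bb,(0,0,165),(180,70,255))
    P=np.array([onz(n,*p,.145)[:2]*1000 for p in c]).astype(np.float32); print(n,'collar',cv2.fitEllipse(P))
    cs,hh=cv2.findContours(m,cv2.RETR_CCOMP,cv2.CHAIN_APPROX_NONE)
    for i,cc in enumerate(cs):
        if hh[0][i][3]>=0 and len(cc)>100:
            p=(cc[:,0]+.5)/8-.5+[bb[0],bb[1]]; P=np.array([onz(n,*q,.145)[:2]*1000 for q in p]).astype(np.float32); print('  inner',cv2.fitEllipse(P))
for n,img,bb in(('top',t,(340,150,392,205)),('side',s,(260,270,320,320))):
    c,m=sub(img,bb,(0,0,165),(180,70,255))
    P=np.array([onz(n,*p,.018)[:2]*1000 for p in c]).astype(np.float32); print(n,'dish',cv2.fitEllipse(cv2.convexHull(P)))
# cap
c,m=sub(t,(270,170,296,192),(8,120,190),(25,255,255)); print('cap',rect('top',c,.046))
cs,hh=cv2.findContours(m,cv2.RETR_CCOMP,cv2.CHAIN_APPROX_NONE)
for i,cc in enumerate(cs):
    if len(cc)>30: print(len(cc),hh[0][i][3],rect('top',(cc[:,0]+.5)/8-.5+[270,170],.046))
cv2.imwrite('pics/m.png',cv2.resize(np.dstack([m]*3),None,fx=2,fy=2))
z=cv2.resize(t[165:197,265:305],(800,600*800//750),interpolation=2);cv2.imwrite('pics/capz.png',cv2.resize(t[165:195,265:305],None,fx=20,fy=20,interpolation=2))
E
```

```text
(array([ 8, 12,  6,  0,  5,  2,  6,  6,  1,  8, 14, 79]), array([ 72.        ,  84.83333333,  97.66666667, 110.5       ,
       123.33333333, 136.16666667, 149.        , 161.83333333,
       174.66666667, 187.5       , 200.33333333, 213.16666667,
       226.        ]))
handle top 100 ((513.14208984375, 284.0191650390625), (51.508094787597656, 16.213512420654297), 22.296403884887695)
handle top 190 ((514.234619140625, 286.8053894042969), (47.52997589111328, 13.34752368927002), 20.027889251708984)
handle top 210 ((514.4172973632812, 286.7005310058594), (45.49076843261719, 11.353938102722168), 20.125444412231445)
handle top 225 ((497.3464660644531, 279.8990173339844), (6.641571998596191, 9.944336891174316), 43.152740478515625)
stand top ((514.9676513671875, 285.62811279296875), (61.23905563354492, 50.763587951660156), 23.356143951416016)
top collar ((514.1201171875, -18.933807373046875), (93.8916244506836, 94.79901885986328), 177.12338256835938)Traceback (most recent call last):
  File "<stdin>", line 32, in <module>
  File "h.py", line 10, in onz
    O,D=ray(n,u,v); return O+D*(z-O[2])/D[2]
        ~~~^^^^^^^
  File "h.py", line 5, in ray
    c=vision.camera_info(n); d=np.array([(u-c['cx'])/c['fx'],(v-c['cy'])/c['fy']])
ValueError: time passes only in moves, steps and waits
```

```bash
python3 - <<'E'
from rig import vision
import pickle
pickle.dump({n:vision.camera_info(n) for n in('side','top')},open('cam.pkl','wb'))
E
sed -i "s/vision.camera_info(n)/CAM[n]/; s/^from scipy.*/&\nimport pickle; CAM=pickle.load(open('cam.pkl','rb'))/" h.py
cat >> h.py <<'E'
def big(m): 
    c,_=cv2.findContours(m,cv2.RETR_EXTERNAL,cv2.CHAIN_APPROX_NONE); return max(c,key=cv2.contourArea)
def sub(img,box,lo,hi,k=8):
    u,v,U,V=box; z=cv2.resize(img[v:V,u:U],None,fx=k,fy=k,interpolation=cv2.INTER_CUBIC)
    m=cv2.inRange(cv2.cvtColor(z,cv2.COLOR_BGR2HSV),np.array(lo),np.array(hi))
    c=big(m)[:,0,:].astype(float); return (c+.5)/k-.5+[u,v],m
def rect(n,c,z):
    P=np.array([onz(n,*p,z)[:2] for p in c]).astype(np.float32)*1000
    return cv2.minAreaRect(P)
E
python3 - <<'E'
from h import *
t=cv2.imread('pics/top0.png'); s=cv2.imread('pics/side0.png')
f=lambda e:np.round(np.hstack([e[0],e[1],e[2]]),1)
for n,img,bb in(('top',t,(260,153,308,202)),('side',s,(252,175,300,215))):
    c,m=sub(img,bb,(0,0,165),(180,70,255))
    P=np.array([onz(n,*p,.145)[:2]*1000 for p in c]).astype(np.float32); print(n,'collar',f(cv2.fitEllipse(P)))
    cs,hh=cv2.findContours(m,cv2.RETR_CCOMP,cv2.CHAIN_APPROX_NONE)
    for i,cc in enumerate(cs):
        if hh[0][i][3]>=0 and len(cc)>100:
            p=(cc[:,0]+.5)/8-.5+[bb[0],bb[1]]; P=np.array([onz(n,*q,.145)[:2]*1000 for q in p]).astype(np.float32); print('  inner',f(cv2.fitEllipse(P)))
for n,img,bb in(('top',t,(340,150,392,205)),('side',s,(260,270,320,320))):
    c,m=sub(img,bb,(0,0,165),(180,70,255))
    P=np.array([onz(n,*p,.018)[:2]*1000 for p in c]).astype(np.float32); print(n,'dish',f(cv2.fitEllipse(cv2.convexHull(P))))
c,m=sub(t,(270,170,296,192),(8,120,190),(25,255,255)); print('cap',f(rect('top',c,.046)))
cs,hh=cv2.findContours(m,cv2.RETR_CCOMP,cv2.CHAIN_APPROX_NONE)
for i,cc in enumerate(cs):
    if len(cc)>30: print(len(cc),hh[0][i][3],f(rect('top',(cc[:,0]+.5)/8-.5+[270,170],.046)))
g=cv2.resize(t[165:195,265:305],None,fx=20,fy=20,interpolation=2)
cv2.imwrite('pics/capz.png',g)
# side handle and stand
c,m=sub(s,(255,110,290,145),(0,150,60),(10,255,255)); print('side handle quad',np.round(cv2.boxPoints(cv2.minAreaRect(c.astype(np.float32))),1).tolist())
q=cv2.approxPolyDP(cv2.convexHull(c.astype(np.float32)),1.2,True)[:,0]; print(q.tolist())
for p in q: print(np.round(onz('side',*p,.178)*1000,1))
c,m=sub(s,(250,120,292,175),(100,120,40),(125,255,255));q=cv2.approxPolyDP(cv2.convexHull(c.astype(np.float32)),1.2,True)[:,0]
for p in q: print('stand',p,np.round(onz('side',*p,.122)*1000,1))
c,m=sub(t,(140,155,185,200),(100,120,150),(125,255,255));q=cv2.approxPolyDP(cv2.convexHull(c.astype(np.float32)),1.2,True)[:,0]
for p in q: print('stand top',p,np.round(onz('top',*p,.122)*1000,1))
c,m=sub(t,(145,160,172,190),(0,150,190),(10,255,255));q=cv2.approxPolyDP(cv2.convexHull(c.astype(np.float32)),.8,True)[:,0]
for p in q: print('handle top',p,np.round(onz('top',*p,.178)*1000,1))
E
```

```text
top collar [514.1 -18.9  93.9  94.8 177.1]
  inner [513.4 -18.7  71.   71.6  15. ]
side collar [511.7 -18.8  92.8  93.3 173.6]
  inner [511.5 -19.1  72.2  72.7  77.4]
top dish [ 537.6 -253.7  110.8  112.   113.1]
side dish [ 535.4 -253.2  109.1  109.8  104. ]
cap [524.1 -10.   13.7  31.8  46.6]
183 -1 [512.2 -28.2  12.1  28.6  58.4]
202 -1 [524.1 -10.   13.7  31.8  46.6]
side handle quad [[262.6000061035156, 131.6999969482422], [262.8999938964844, 114.4000015258789], [278.20001220703125, 114.5999984741211], [278.0, 131.89999389648438]]
[[277.4375, 115.6875], [277.6875, 128.8125], [264.4375, 131.6875], [262.6875, 128.8125], [263.0625, 117.9375], [274.0625, 114.5625]]
[534.2 295.5 178. ]
[530.  218.7 178. ]
[489.9 203.5 178. ]
[485.4 219.4 178. ]
[488.9 282.5 178. ]
[524.1 302.6 178. ]
stand [278.1875 129.9375] [538.9 301.3 122. ]
stand [281.9375 134.0625] [549.2 276.8 122. ]
stand [280.8125 163.1875] [534.8 122.8 122. ]
stand [264.9375 168.0625] [488.1 100.5 122. ]
stand [258.4375 159.6875] [470.9 141.  122. ]
stand [258.6875 131.0625] [476.2 295.6 122. ]
stand [261.9375 129.5625] [486.9 304.4 122. ]
stand top [167.8125 163.6875] [550.9 275.6 122. ]
stand top [176.3125 183.8125] [498.9 252.3 122. ]
stand top [159.3125 191.8125] [478.5 294.4 122. ]
stand top [150.3125 170.9375] [532.1 319.3 122. ]
handle top [155.8125 164.0625] [537.8 291.3 178. ]
handle top [157.4375 165.1875] [535.  287.3 178. ]
handle top [162.4375 180.1875] [498.3 273.9 178. ]
handle top [160.6875 182.6875] [492.2 277.8 178. ]
handle top [159.3125 182.9375] [491.6 281.1 178. ]
handle top [157.4375 180.9375] [496.5 285.8 178. ]
handle top [152.3125 167.5625] [529.2 299.3 178. ]
handle top [152.5625 165.5625] [534.1 298.9 178. ]
```

View pics/capz.png

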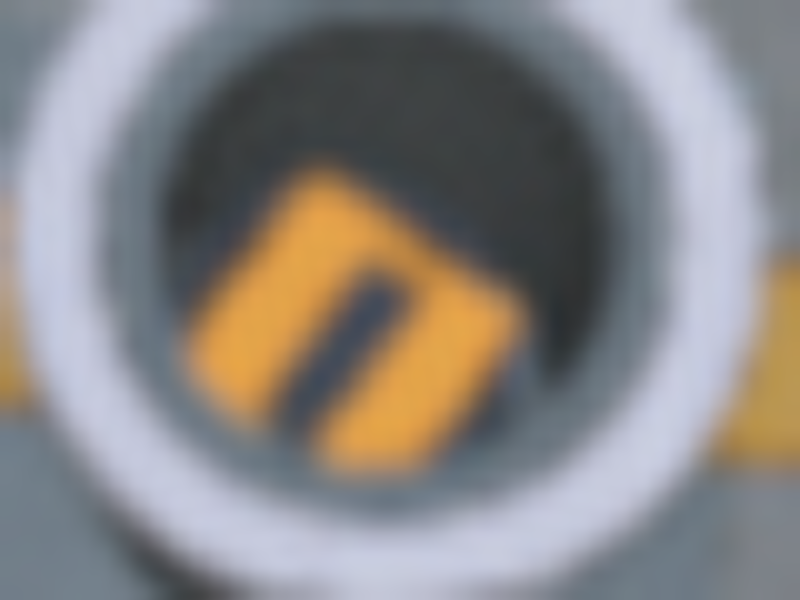

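The cap's upper, right and left corners show at about (281,173), (291,180) and (274,182). The lower corner is hidden by the rim. I'll get the slot's angle and centre from its edges.

```bash
python3 - <<'E'
from h import *
t=cv2.imread('pics/top0.png')
g=cv2.resize(t[165:195,265:305],None,fx=20,fy=20,interpolation=2)
hsv=cv2.cvtColor(g,cv2.COLOR_BGR2HSV)
m=((hsv[...,1]>130)&(hsv[...,2]>150)&(hsv[...,0]<25)).astype(np.uint8); m[:, :150]=0; m[:,560:]=0
# sample boundaries: warp to world plane grid, 0.5mm/px
X=np.arange(0.47,0.56,.0005);Y=np.arange(-.065,.025,.0005)
gx,gy=np.meshgrid(X,Y,indexing='ij')
W=np.zeros(gx.shape,np.uint8);C=CAM['top']
P=np.stack([gx,gy,np.full_like(gx,.046)],-1)@C['R'].T+C['t'];s=P[...,:2]/P[...,2:];k=1+C['k1']*(s**2).sum(-1,keepdims=True)
uv=(s*k*[C['fx'],C['fy']]+[C['cx'],C['cy']]).astype(np.float32)
w=cv2.remap(t,uv[...,0],uv[...,1],cv2.INTER_CUBIC)
w=w[::-1,::-1] # up=+x, right=-y
w=cv2.resize(w,None,fx=3.3,fy=3.3,interpolation=2)
cv2.imwrite('pics/rect0.png',w); print(w.shape)
E
```

```text
(597, 594, 3)
```

View pics/rect0.png

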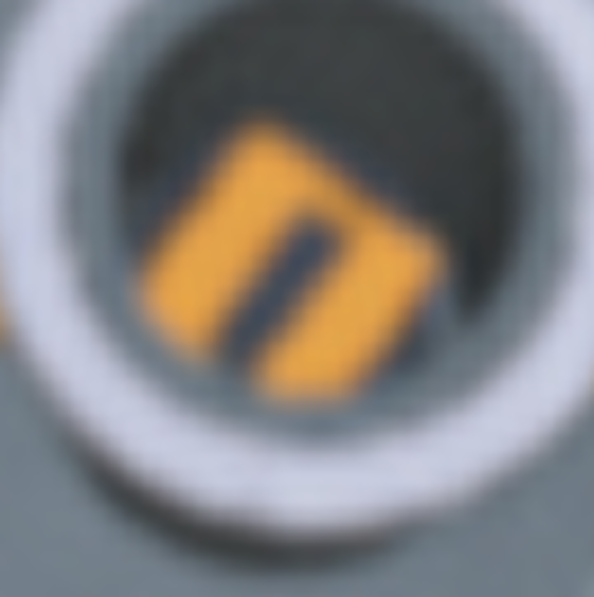

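```bash
python3 - <<'E'
from h import *
for nm,p in (('front bottom L',(208,118)),('front bottom R',(273,118))): print(nm,np.round(onz('side',*p,0),3))
print(onz('top',75,160,0)[:2],onz('top',70,268,0)[:2],onz('top',0,200,0)[:2])
# same top corners: side front-top right (276,62)~ top view corners
for a in ((28,156),(26,268)):
  for b in ((275,50),(207,55),(275,62),(208,65)): print(a,b,[np.round(x,3) for x in two(a,b)])
for z in (0,.1,.2): print(z, onz('side',275,45,z)[:2], onz('top',30,156,z)[:2])
E
```

```text
front bottom L [0.288 0.587 0.   ]
front bottom R [0.542 0.582 0.   ]
[0.58823821 0.56731461] [0.28702572 0.55886842] [0.47398304 0.76523971]
(28, 156) (275, 50) [array([0.533, 0.529, 0.298]), np.float64(0.008)]
(28, 156) (207, 55) [array([0.41 , 0.447, 0.363]), np.float64(0.208)]
(28, 156) (275, 62) [array([0.541, 0.56 , 0.242]), np.float64(0.001)]
(28, 156) (208, 65) [array([0.414, 0.465, 0.324]), np.float64(0.219)]
(26, 268) (275, 50) [array([0.415, 0.47 , 0.338]), np.float64(0.236)]
(26, 268) (207, 55) [array([0.302, 0.518, 0.287]), np.float64(0.01)]
(26, 268) (275, 62) [array([0.416, 0.498, 0.286]), np.float64(0.241)]
(26, 268) (208, 65) [array([0.3  , 0.545, 0.239]), np.float64(0.01)]
0 [0.59602108 1.35009423] [0.59969568 0.69419825]
0.1 [0.57724028 1.09085887] [0.57592585 0.63715068]
0.2 [0.55845947 0.83162352] [0.55215602 0.58010312]
```

```bash
python3 -c "
import cv2
s=cv2.imread('pics/side0.png');cv2.imwrite('pics/sz.png',cv2.resize(s[0:130,130:300],None,fx=4.6,fy=4.6,interpolation=2))"
```

```text
(no output)
```

View pics/sz.png

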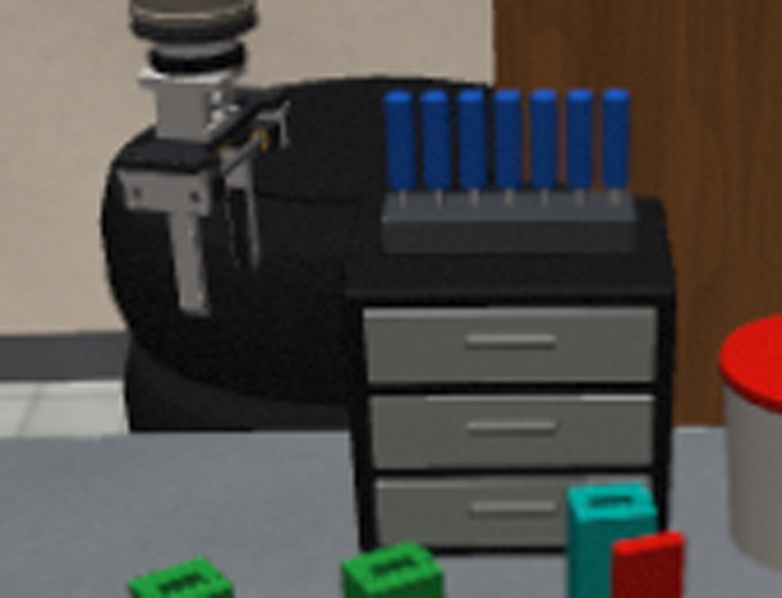

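The toolbox (top about 0.24 m, front face at y≈0.56) is beside the start pose, so I'll move away in −y first and then go over the picker.

```bash
python3 -m handwheel '[{"slide":[1,-6,2],"angular":[0,0,0],"gripper":0.5},{"slide":[2,-12,5],"angular":[0,0,0],"gripper":0.5},{"slide":[3,-18,8],"angular":[0,0,0],"gripper":0.5},{"slide":[4,-23,10],"angular":[0,0,0],"gripper":0.5},{"slide":[9,-25.5,10],"angular":[0,0,8],"gripper":0.5},{"slide":[15,-28,10],"angular":[0,0,16],"gripper":0.5},{"slide":[21,-31,10],"angular":[0,0,24],"gripper":0.5},{"slide":[27,-34,10],"angular":[0,0,31],"gripper":0.5},{"slide":[32.8,-36.2,8],"angular":[0,0,38],"gripper":0.5},{"slide":[32.8,-36.2,8],"angular":[0,0,38],"gripper":0.5}]'; python3 - <<'E'
from h import *
s=bot.state(); print(s['q'])
t=vision.snapshot('top'); s=vision.snapshot('side')
cv2.imwrite('pics/t1.png',t[:,:,::-1]);cv2.imwrite('pics/s1.png',s[:,:,::-1])
E
```

```text
time: 1.35
tcp_pos: [0.5156, 0.2844, 0.2843]
tcp_rot: [0.559, 0.829, -0.001, 0.0]
contact_force: [-1.3, 0.7, 0.5]
gripper_width: 0.0469
[-0.94261007  0.23104472  0.39646387  1.72590094 -0.09327021  1.20474031
  1.43288225]
```

View pics/s1.png

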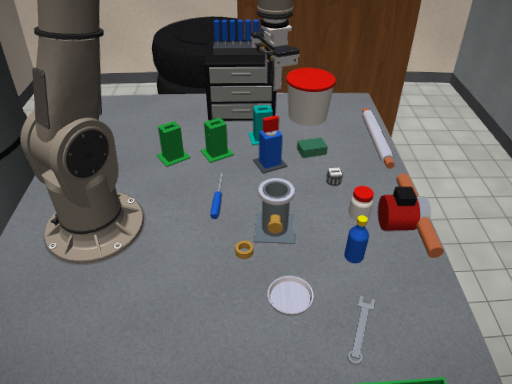

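View pics/t1.png

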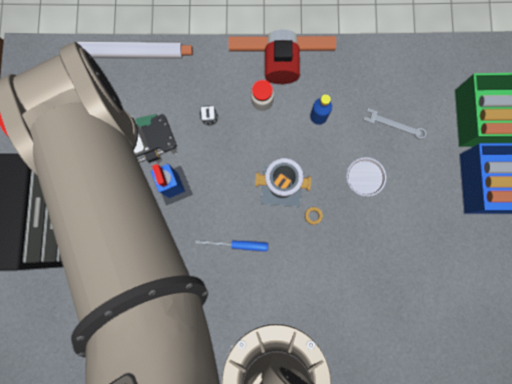

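```bash
python3 - <<'E'
from h import *
p=np.array([.5156,.2844,.2843]); j=np.array([np.cos(np.radians(112)),np.sin(np.radians(112)),0])
t=cv2.imread('pics/t1.png');s=cv2.imread('pics/s1.png')
a=cv2.resize(t[110:200,110:200],(400,400),interpolation=2);b=cv2.resize(s[20:110,230:320],(400,400),interpolation=2)
k=400/90
for im,n,o in((a,'top',(110,110)),(b,'side',(230,20))):
    for d in(-.0235,0,.0235):
        q=proj(n,p+d*j); print(n,q); c=((q-o+.5)*k).astype(int); cv2.circle(im,tuple(int(v) for v in c),3,(0,255,255),-1)
cv2.imwrite('pics/z1.png',np.hstack([a,b]))
E
```

```text
top [156.30097752 159.61895421]
top [145.97487022 163.61920871]
top [135.60476558 167.6330206 ]
side [276.0688042   89.68564634]
side [272.62203879  86.31942872]
side [269.26853456  83.04800291]
```

View pics/z1.png

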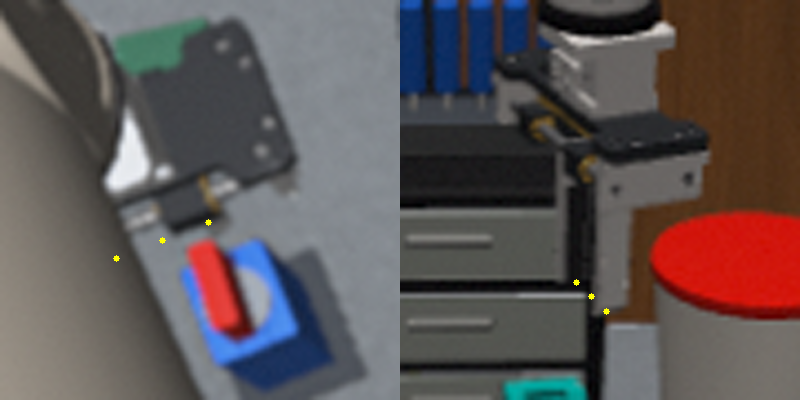

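```bash
python3 -m handwheel '[{"slide":[0,0,-4],"angular":[0,0,0],"gripper":0.5},{"slide":[0,0,-8],"angular":[0,0,0],"gripper":0.5},{"slide":[0,0,-9.5],"angular":[0,0,0],"gripper":0.5},{"slide":[0,0,-9.5],"angular":[0,0,0],"gripper":0.5}]'; python3 - <<'E'
from h import *
t=vision.snapshot('top'); s=vision.snapshot('side')
a=cv2.resize(t[110:200,110:200],(400,400),interpolation=2);b=cv2.resize(s[70:160,230:320],(400,400),interpolation=2)
cv2.imwrite('pics/z2.png',np.hstack([a,b])[:,:,::-1])
print(bot.state()['tcp_pos'])
E
```

```text
time: 1.95
tcp_pos: [0.5126, 0.2874, 0.1904]
tcp_rot: [0.558, 0.83, -0.001, -0.0]
contact_force: [0.0, 0.4, -0.0]
gripper_width: 0.0469
[0.51356777 0.28763665 0.19190881]
```

View pics/z2.png

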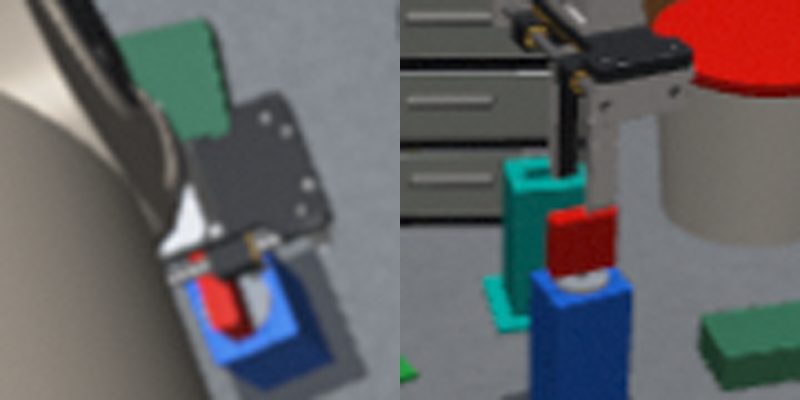

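The fingers straddle the handle in both views: the near finger is at side-crop (600,212) and the handle's centre is at column 581. Now I'll descend and grip.

```bash
python3 -m handwheel '[{"slide":[0,0,-3],"angular":[0,0,0],"gripper":0.5},{"slide":[0,0,-5.3],"angular":[0,0,0],"gripper":0.5},{"slide":[0,0,-5.3],"angular":[0,0,0],"gripper":0.5},{"slide":[0,0,-5.3],"angular":[0,0,0],"gripper":0.1},{"slide":[0,0,-5.3],"angular":[0,0,0],"gripper":0.1},{"slide":[0,0,-5.3],"angular":[0,0,0],"gripper":0.1},{"slide":[0,0,-5.3],"angular":[0,0,0],"gripper":0.1}]' 40
python3 - <<'E'
from h import *
t=vision.snapshot('top'); s=vision.snapshot('side')
a=cv2.resize(t[110:200,110:200],(400,400),interpolation=2);b=cv2.resize(s[70:160,230:320],(400,400),interpolation=2)
cv2.imwrite('pics/z3.png',np.hstack([a,b])[:,:,::-1])
E
```

```text
time: 2.92
tcp_pos: [0.5134, 0.2873, 0.138]
tcp_rot: [0.559, 0.829, 0.0, 0.0]
contact_force: [-1.2, -1.2, 6.5]
gripper_width: 0.0157
```

View pics/z3.png

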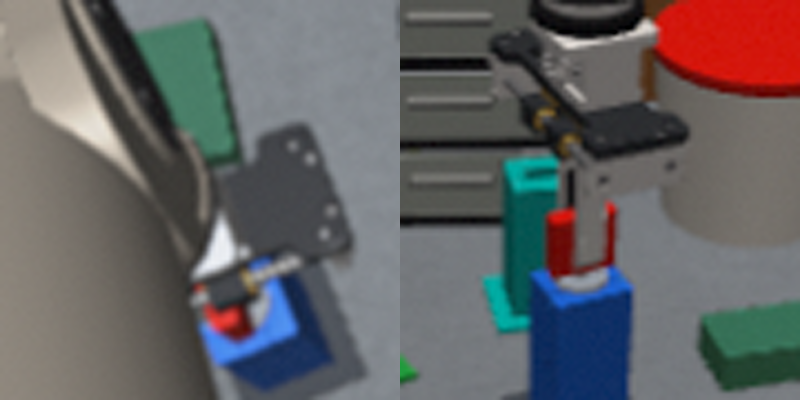

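The handle is gripped at 15.7 mm with the pads about centred on it. Next I'll lift it straight out.

```bash
python3 -m handwheel '[{"slide":[0,0,1.5],"angular":[0,0,0],"gripper":0.1},{"slide":[0,0,4],"angular":[0,0,0],"gripper":0.1},{"slide":[0,0,8],"angular":[0,0,0],"gripper":0.1},{"slide":[0,0,12],"angular":[0,0,0],"gripper":0.1},{"slide":[0,0,16],"angular":[0,0,0],"gripper":0.1},{"slide":[0,0,18],"angular":[0,0,0],"gripper":0.1},{"slide":[0,0,18],"angular":[0,0,0],"gripper":0.1}]'
python3 - <<'E'
from h import *
t=vision.snapshot('top'); s=vision.snapshot('side')
cv2.imwrite('pics/t4.png',t[:,:,::-1]);cv2.imwrite('pics/s4.png',s[:,:,::-1])
a=cv2.resize(t[110:200,110:200],(400,400),interpolation=2);b=cv2.resize(s[40:160,220:340],(480,400),interpolation=2)
cv2.imwrite('pics/z4.png',np.hstack([a,b])[:,:400+400,::-1])
print(bot.state()['contact_force'],bot.state()['torque'])
E
```

```text
time: 3.9
tcp_pos: [0.5136, 0.2872, 0.3193]
tcp_rot: [0.559, 0.829, 0.001, 0.0]
contact_force: [-0.4, -0.1, -3.2]
gripper_width: 0.016
[-0.19138174 -0.62949951 -1.26426766] [-0.00645573  0.04081158  0.02505524]
```

View pics/z4.png

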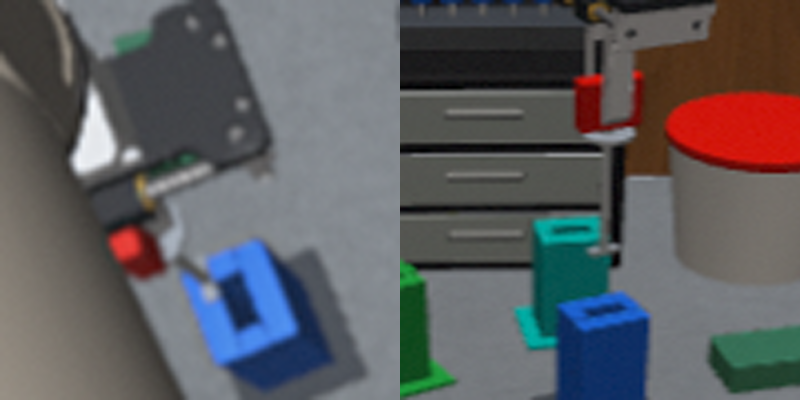

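The picker is clear of the stand and upright, with the shaft at side-crop (605,190) and the foot at (603,250). I'll carry it to above the housing and turn it −56° to match the slot.

```bash
python3 -m handwheel '[{"slide":[0,-3,0],"angular":[0,0,-7],"gripper":0.1},{"slide":[0,-8,0],"angular":[0,0,-15],"gripper":0.1},{"slide":[0,-13,0],"angular":[0,0,-24],"gripper":0.1},{"slide":[0,-18,0],"angular":[0,0,-33],"gripper":0.1},{"slide":[0,-23,0],"angular":[0,0,-42],"gripper":0.1},{"slide":[0.2,-28,0],"angular":[0,0,-50],"gripper":0.1},{"slide":[0.2,-30.5,0],"angular":[0,0,-56],"gripper":0.1},{"slide":[0.2,-30.5,0],"angular":[0,0,-56],"gripper":0.1},{"slide":[0.2,-30.5,0],"angular":[0,0,-56],"gripper":0.1}]'
python3 - <<'E'
from h import *
t=vision.snapshot('top'); s=vision.snapshot('side')
cv2.imwrite('pics/t5.png',t[:,:,::-1]);cv2.imwrite('pics/s5.png',s[:,:,::-1])
a=cv2.resize(t[140:220,240:320],(400,400),interpolation=2);b=cv2.resize(s[80:220,206:346],(400,400),interpolation=2)
cv2.imwrite('pics/z5.png',np.hstack([a,b])[:,:,::-1])
st=bot.state();print(st['contact_force'],st['torque'],st['tcp_pos'],st['q'])
E
```

```text
time: 5.12
tcp_pos: [0.5148, -0.0171, 0.3168]
tcp_rot: [0.882, 0.471, -0.001, -0.0]
contact_force: [1.1, -0.3, -2.4]
gripper_width: 0.0159
[-0.28704724  1.08496335 -1.84464383] [ 0.02651295 -0.03960711  0.0096134 ] [ 0.51497072 -0.01683549  0.31701359] [-0.728767    0.06543186  0.68153416  1.84259136 -0.04320465  1.24928223
  0.94670172]
```

View pics/z5.png

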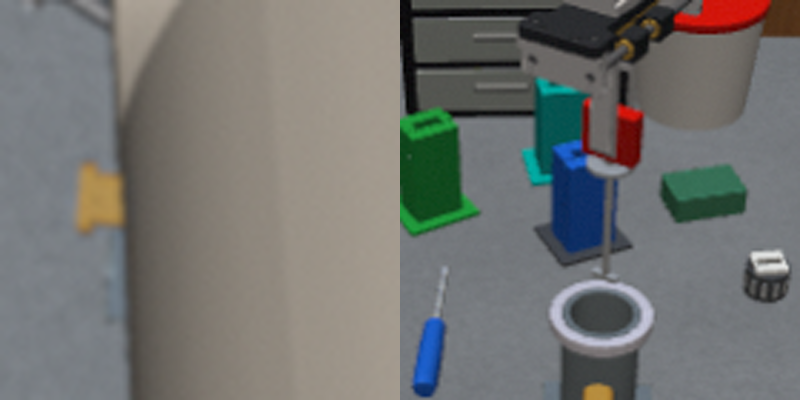

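```bash
python3 - <<'E'
from h import *
def ov(f,n,tcp,yaw,box,k,out):
    im=cv2.imread(f);u,v,w,h=box
    im=cv2.resize(im[v:v+h,u:u+w],None,fx=k,fy=k,interpolation=2)
    o=np.array([tcp[0],tcp[1],tcp[2]-.133]);c,s=np.cos(np.radians(yaw)),np.sin(np.radians(yaw))
    X=np.array([c,s,0]);Y=np.array([-s,c,0]);Z=np.array([0,0,1])
    def L(P):
        q=np.array([(proj(n,p)-[u,v]+.5)*k for p in P]); cv2.polylines(im,[np.int32(np.round(q*8))],False,(0,255,255),1,cv2.LINE_AA,3)
    R=[o+X*a+Y*b for a,b in((-.012,-.0035),(.012,-.0035),(.012,.0035),(-.012,.0035),(-.012,-.0035))]
    L(R);L([r+Z*.005 for r in R]); L([o+Z*.005,o+Z*.118])
    th=np.linspace(0,2*np.pi,40);L([o+Z*.118+.02*(X*np.cos(a)+Y*np.sin(a)) for a in th])
    R=[o+X*a+Y*b for a,b in((-.025,-.008),(.025,-.008),(.025,.008),(-.025,.008),(-.025,-.008))]
    L([r+Z*.126 for r in R]);L([r+Z*.174 for r in R])
    return im
a=ov('pics/t4.png','top',(.5136,.2872,.3193),22,(130,140,40,45),10,0)
b=ov('pics/s4.png','side',(.5136,.2872,.3193),22,(264,55,40,65),9,0)
c=ov('pics/s5.png','side',(.5149,-.0169,.3169),-34,(400-130+0-10,105,40,75),8,0)
H=600
cv2.imwrite('pics/ov1.png',np.hstack([cv2.copyMakeBorder(x,0,H-x.shape[0],0,0,0) for x in (b,c)]));cv2.imwrite('pics/ov2.png',a)
E
```

```text
(no output)
```

View pics/ov1.png

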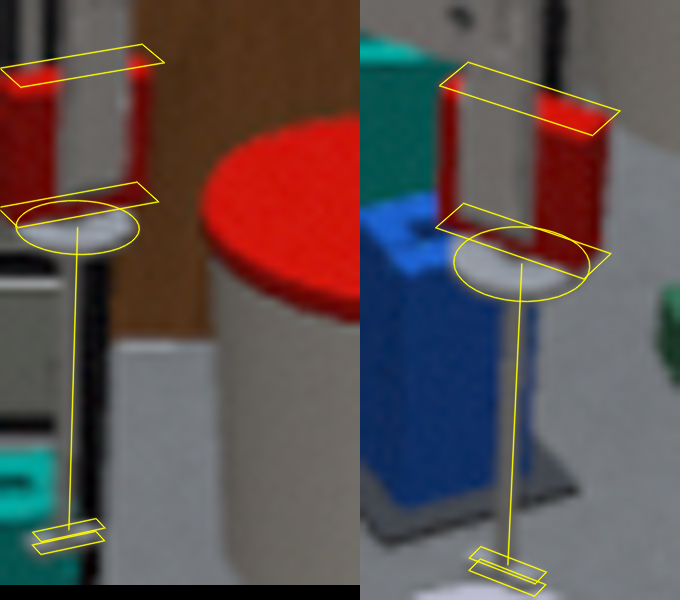

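View pics/ov2.png

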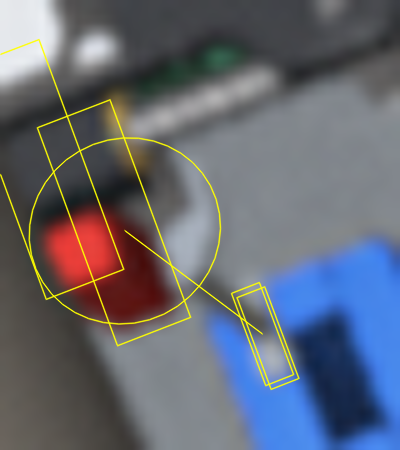

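The predicted shaft lies about 1 px right of the real one in both side views, so I'll measure that offset at sub-pixel level.

```bash
python3 - <<'E'
from h import *
for f,tcp,rows in(('pics/s5.png',(.5149,-.0169,.3169),range(146,172,2)),('pics/s4.png',(.5136,.2872,.3193),range(90,108,2))):
    im=cv2.imread(f).astype(float)
    o=np.array(tcp)-[0,0,.133]
    zz=np.linspace(0,.118,200);q=np.array([proj('side',o+[0,0,z]) for z in zz])
    for r in rows:
        u=np.interp(r,q[::-1,1],q[::-1,0]); k=int(round(u)); print(r,round(u,2),k-5,im[r,k-5:k+6].mean(1).astype(int))
E
```

```text
146 279.27 274 [ 53  52  54  67  86  92  79  71 105 123 122]
148 279.18 274 [ 54  53  54  68  86  93  79  69 101 119 120]
150 279.08 274 [ 54  55  55  77  94  94  79  82 110 119 118]
152 278.99 274 [ 51  53  53  76  91  93  80  78 109 119 119]
154 278.9 274 [ 51  53  53  75  91  86  68  91 118 122 120]
156 278.81 274 [ 52  51  52  75  93  84  68  95 119 119 118]
158 278.71 274 [ 54  54  56  76  92  82  63  94 117 120 121]
160 278.62 274 [ 54  53  56  79  94  82  61  67  87 112 122]
162 278.53 274 [52 52 59 78 92 81 56 67 73 76 90]
164 278.43 273 [51 54 51 61 80 95 81 62 69 72 71]
166 278.34 273 [63 68 69 74 86 92 81 66 72 68 61]
168 278.25 273 [ 72  73  70  73  87  90  76  66  83  97 110]
170 278.15 273 [ 67  80  97 102  90  92 107 124 124 123 124]
90 271.77 267 [84 82 82 88 91 67 19 10  8 41 52]
92 271.72 267 [82 81 83 86 93 66 15 13 12 52 76]
94 271.66 267 [ 82  82  80  86  92  67  13  12  29  94 118]
96 271.6 267 [ 82  84  76  85  92  65  12  15  27  95 120]
98 271.54 267 [ 83  82  79  84  92  65  12  13  28  92 120]
100 271.48 266 [71 71 72 74 83 92 65 13 13 35 95]
102 271.42 266 [ 11  12  12  21  70  92  64  10  13  47 100]
104 271.37 266 [112 115 117 108  96  94  69  13  10  47  99]
106 271.31 266 [110 108 107 106  95  81  49  14  12  56 104]
```

```bash
python3 - <<'E'
from h import *
w=cv2.imread('pics/rect0.png').astype(float)
m=w[...,2]-w[...,0]  # R-B
S=6.6
def edge(p0,p1,n,rng=45,N=15):
    # points between p0,p1; scan along normal n from outside(low) to inside, find half crossing
    p0=np.array(p0,float);p1=np.array(p1,float);n=np.array(n,float)/np.hypot(*n);out=[]
    for a in np.linspace(.15,.85,N):
        c=p0+(p1-p0)*a; d=np.arange(-rng,rng+1)*.5
        P=c+d[:,None]*n; v=cv2.remap(m.astype(np.float32),P[:,0].astype(np.float32)[None],P[:,1].astype(np.float32)[None],1)[0]
        g=np.gradient(cv2.GaussianBlur(v[None],(9,1),3)[0]); i=np.argmax(g); out.append(c+d[i]*n)
    vx,vy,x,y=cv2.fitLine(np.float32(out),cv2.DIST_HUBER,0,.01,.01).ravel()
    return np.degrees(np.arctan2(-vx,-vy))%180,(x,y)  # world dir: dx=-row, dy=-col
u=np.array([-.56,.83]);v=np.array([.83,.56])
for nm,a in (('AB',((258,122),(440,245),u)),('AC',((258,122),(160,265),v)),('B..',((440,245),(370,350),-v)),('slotL',((300,220),(225,335),-v)),('slotR',((348,238),(268,360),v))):
    an,p=edge(*a,rng=40); print(nm,an,p,'v',np.dot(p,v)/S,'u',np.dot(p,u)/S)
E
```

```text
AB 51.780365 (np.float32(345.71252), np.float32(183.96165)) v 59.08483664772727 u -6.198612166896015
AC 142.57083 (np.float32(210.99165), np.float32(180.39088)) v 41.8396920637651 u 4.783198200572619
B.. 149.9993 (np.float32(410.9556), np.float32(306.48013)) v 77.68515453916608 u 3.673238812070898
slotL 143.52628 (np.float32(258.5929), np.float32(273.23724)) v 55.70378177527226 u 12.420437991980348
slotR 147.81827 (np.float32(307.4117), np.float32(304.48203)) v 64.49419023918384 u 12.207503301447083
```

The refined slot estimate is about (0.516, −0.0186) at an angle of −35°, and the picker is at −33.8°. I'll go down into the bore and stop well above the cap.

```bash
python3 -m handwheel '[{"slide":[0,0,-3],"angular":[0,0,-1],"gripper":0.1},{"slide":[0,0,-6],"angular":[0,0,-1],"gripper":0.1},{"slide":[0,0,-9],"angular":[0,0,-1],"gripper":0.1},{"slide":[0,0,-11.5],"angular":[0,0,-1],"gripper":0.1},{"slide":[0,0,-11.5],"angular":[0,0,-1],"gripper":0.1},{"slide":[0,0,-11.5],"angular":[0,0,-1],"gripper":0.1}]'; python3 -c "
from rig import bot
s=bot.state();print(s['tcp_pos'],s['contact_force'],s['torque'])"
```

```text
time: 5.98
tcp_pos: [0.5156, -0.0176, 0.2033]
tcp_rot: [0.886, 0.463, 0.0, 0.0]
contact_force: [0.1, -0.2, -2.3]
gripper_width: 0.0157
[ 0.51560895 -0.01755709  0.20329043] [ 0.1098336  -0.15622419 -2.26856103] [0.00336873 0.00815587 0.02319519]
```

```bash
python3 -m handwheel '[{"slide":[0,-0.1,-1],"angular":[0,0,0],"gripper":0.1},{"slide":[0,-0.1,-1.8],"angular":[0,0,0],"gripper":0.1},{"slide":[0,-0.1,-2.0],"angular":[0,0,0],"gripper":0.1},{"slide":[0,-0.1,-2.1],"angular":[0,0,0],"gripper":0.1},{"slide":[0,-0.1,-2.2],"angular":[0,0,0],"gripper":0.1},{"slide":[0,-0.1,-2.2],"angular":[0,0,0],"gripper":0.1}]'; python3 -c "
from rig import bot
s=bot.state();print(s['tcp_pos'],s['contact_force'],s['torque'])"
```

```text
time: 6.72
tcp_pos: [0.5152, -0.019, 0.1805]
tcp_rot: [0.887, 0.462, 0.0, 0.0]
contact_force: [0.4, 0.1, -1.8]
gripper_width: 0.0156
[ 0.51516588 -0.01895103  0.1805238 ] [ 0.39428076  0.14299767 -1.7881923 ] [-0.05727601  0.01953905 -0.02176972]
```

```bash
python3 -m handwheel '[{"slide":[0,0,-0.05],"angular":[0,0,0],"gripper":0.1},{"slide":[0,0,-0.1],"angular":[0,0,0],"gripper":0.1},{"slide":[0,0,-0.15],"angular":[0,0,0],"gripper":0.1},{"slide":[0,0,-0.15],"angular":[0,0,0],"gripper":0.1}]'; python3 -c "
from rig import bot
s=bot.state();print(s['tcp_pos'],s['contact_force'],s['torque'])"
```

```text
time: 7.22
tcp_pos: [0.5151, -0.0189, 0.1789]
tcp_rot: [0.887, 0.462, -0.0, -0.0]
contact_force: [-0.1, 0.3, -1.2]
gripper_width: 0.0158
[ 0.51508737 -0.01891713  0.17892943] [-0.06427922  0.30354181 -1.22920668] [ 0.00893751  0.0162916  -0.04205881]
```

```bash
python3 -m handwheel '[{"slide":[0,0,-0.05],"angular":[0,0,0],"gripper":0.1},{"slide":[0,0,-0.1],"angular":[0,0,0],"gripper":0.1},{"slide":[0,0,-0.1],"angular":[0,0,0],"gripper":0.1}]'; python3 -c "
from rig import bot
s=bot.state();print(s['tcp_pos'],s['contact_force'],s['torque'])"
```

```text
time: 7.6
tcp_pos: [0.5151, -0.0189, 0.1779]
tcp_rot: [0.887, 0.462, -0.0, -0.0]
contact_force: [0.7, 0.1, -1.8]
gripper_width: 0.016
[ 0.51508915 -0.01891961  0.17791895] [ 0.74894021  0.10312817 -1.84359705] [-0.04407101  0.00523403 -0.01065904]
```

```bash
python3 -m handwheel '[{"slide":[0,0,-0.05],"angular":[0,0,0],"gripper":0.1},{"slide":[0,0,-0.1],"angular":[0,0,0],"gripper":0.1},{"slide":[0,0,-0.1],"angular":[0,0,0],"gripper":0.1}]'; python3 -c "
from rig import bot
s=bot.state();print(s['tcp_pos'],s['contact_force'],s['torque'])"
```

```text
time: 7.98
tcp_pos: [0.5151, -0.019, 0.1769]
tcp_rot: [0.887, 0.462, -0.0, -0.0]
contact_force: [0.1, -0.1, -1.9]
gripper_width: 0.016
[ 0.51508283 -0.01895182  0.17690201] [ 0.07368763 -0.08645061 -1.87911602] [-0.02710966  0.06746319  0.06190621]
```

There is no contact 3 mm below the cap's top plane, so the foot appears to be entering the slot. I'll keep going gently.

```bash
python3 -m handwheel '[{"slide":[0,0,-0.1],"angular":[0,0,0],"gripper":0.1},{"slide":[0,0,-0.2],"angular":[0,0,0],"gripper":0.1},{"slide":[0,0,-0.3],"angular":[0,0,0],"gripper":0.1},{"slide":[0,0,-0.3],"angular":[0,0,0],"gripper":0.1}]'; python3 -c "
from rig import bot
s=bot.state();print(s['tcp_pos'],s['contact_force'],s['torque'])"
```

```text
time: 8.48
tcp_pos: [0.5151, -0.0189, 0.1739]
tcp_rot: [0.887, 0.462, -0.0, -0.0]
contact_force: [0.1, -0.4, -2.3]
gripper_width: 0.0158
[ 0.51506157 -0.01892212  0.17387176] [ 0.06393147 -0.39259696 -2.28253976] [-0.00371908 -0.00062621 -0.05931841]
```

```bash
python3 -m handwheel '[{"slide":[0,0,-0.1],"angular":[0,0,0],"gripper":0.1},{"slide":[0,0,-0.2],"angular":[0,0,0],"gripper":0.1},{"slide":[0,0,-0.3],"angular":[0,0,0],"gripper":0.1},{"slide":[0,0,-0.3],"angular":[0,0,0],"gripper":0.1}]'; python3 -c "
from rig import bot
s=bot.state();print(s['tcp_pos'],s['contact_force'],s['torque'])"
```

```text
time: 8.98
tcp_pos: [0.5151, -0.0189, 0.1709]
tcp_rot: [0.887, 0.462, -0.0, -0.0]
contact_force: [-0.2, 0.4, -1.9]
gripper_width: 0.0159
[ 0.51506753 -0.01892691  0.17088027] [-0.19627723  0.369822   -1.88155892] [-0.00904136 -0.03396026 -0.02327138]
```

```bash
python3 -m handwheel '[{"slide":[0,0,-0.2],"angular":[0,0,0],"gripper":0.1},{"slide":[0,0,-0.4],"angular":[0,0,0],"gripper":0.1},{"slide":[0,0,-0.6],"angular":[0,0,0],"gripper":0.1},{"slide":[0,0,-0.7],"angular":[0,0,0],"gripper":0.1},{"slide":[0,0,-0.7],"angular":[0,0,0],"gripper":0.1}]'; python3 - <<'E'
from h import *
s=bot.state();print(s['tcp_pos'],s['contact_force'],s['torque'],s['q'][6])
im=vision.snapshot('side');b=cv2.resize(im[110:250,206:346],(600,600),interpolation=2);cv2.imwrite('pics/z6.png',b[:,:,::-1])
E
```

```text
time: 9.6
tcp_pos: [0.5151, -0.0189, 0.1639]
tcp_rot: [0.887, 0.462, -0.0, -0.0]
contact_force: [-0.7, -0.7, -1.8]
gripper_width: 0.0157
[ 0.51507788 -0.0189314   0.16387948] [-0.69058897 -0.69404921 -1.76980626] [-0.00072791 -0.01867729  0.02579937] 1.071164728284168
```

View pics/z6.png

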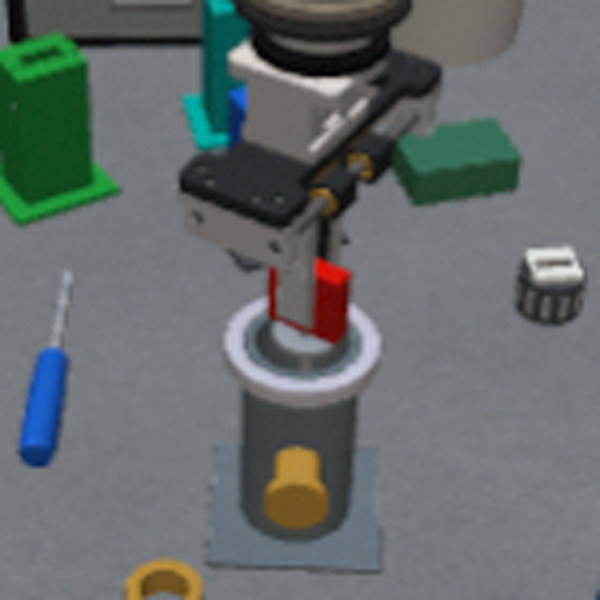

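The foot is about 30 mm above the table, inside the cavity, with no contact force. Now I'll give it the quarter turn at mid-height.

```bash
python3 -m handwheel '[{"slide":[0,0,0],"angular":[0,0,-9],"gripper":0.1},{"slide":[0,0,0],"angular":[0,0,-18],"gripper":0.1},{"slide":[0,0,0],"angular":[0,0,-27],"gripper":0.1},{"slide":[0,0,0],"angular":[0,0,-36],"gripper":0.1},{"slide":[0,0,0],"angular":[0,0,-45],"gripper":0.1},{"slide":[0,0,0],"angular":[0,0,-45],"gripper":0.1}]'; python3 -c "
from rig import bot
s=bot.state();print(s['tcp_pos'],s['contact_force'],s['torque'])"
```

```text
time: 10.4
tcp_pos: [0.5152, -0.0188, 0.164]
tcp_rot: [0.996, 0.088, -0.0, 0.0]
contact_force: [-0.1, -0.7, -2.3]
gripper_width: 0.0159
[ 0.51515481 -0.01876542  0.16397913] [-0.12053448 -0.65246145 -2.3369684 ] [-0.01612475  0.03516932 -0.03743452]
```

```bash
python3 -m handwheel '[{"slide":[0,0,0],"angular":[0,0,-9],"gripper":0.1},{"slide":[0,0,0],"angular":[0,0,-18],"gripper":0.1},{"slide":[0,0,0],"angular":[0,0,-27],"gripper":0.1},{"slide":[0,0,0],"angular":[0,0,-36],"gripper":0.1},{"slide":[0,0,0],"angular":[0,0,-45],"gripper":0.1},{"slide":[0,0,0],"angular":[0,0,-45],"gripper":0.1}]'; python3 -c "
from rig import bot
s=bot.state();print(s['tcp_pos'],s['contact_force'],s['torque'],s['q'])"
```

```text
time: 11.15
tcp_pos: [0.5151, -0.0188, 0.1639]
tcp_rot: [0.955, -0.298, -0.0, 0.0]
contact_force: [-0.0, 0.2, -1.7]
gripper_width: 0.0157
[ 0.51512115 -0.01883226  0.16389096] [-0.03170094  0.17994452 -1.70199649] [-0.02144365  0.07255327  0.02198129] [-0.92234655  0.3383197   1.02285732  2.04342024 -0.35577233  0.94805405
 -0.31750637]
```

The turn was free (no torque). I'll lift slowly and watch for the cartridge's weight.

```bash
python3 -m handwheel '[{"slide":[0,0,0.2],"angular":[0,0,0],"gripper":0.1},{"slide":[0,0,0.4],"angular":[0,0,0],"gripper":0.1},{"slide":[0,0,0.6],"angular":[0,0,0],"gripper":0.1},{"slide":[0,0,0.8],"angular":[0,0,0],"gripper":0.1},{"slide":[0,0,1.1],"angular":[0,0,0],"gripper":0.1},{"slide":[0,0,1.5],"angular":[0,0,0],"gripper":0.1},{"slide":[0,0,2],"angular":[0,0,0],"gripper":0.1},{"slide":[0,0,2],"angular":[0,0,0],"gripper":0.1}]'; python3 -c "
from rig import bot
s=bot.state();print(s['tcp_pos'],s['contact_force'],s['torque'],s['q'])"
```

```text
time: 12.15
tcp_pos: [0.5154, -0.0189, 0.1844]
tcp_rot: [0.954, -0.3, 0.0, -0.0]
contact_force: [0.6, 0.6, -4.5]
gripper_width: 0.0159
[ 0.5153656  -0.01887974  0.18435821] [ 0.57710005  0.60549527 -4.48065   ] [-0.04946758  0.09596019  0.06283752] [-0.95458821  0.30695639  1.05188574  2.0232903  -0.32049993  0.98604606
 -0.35183528]
```

The load rose by about 2.6 N, so the cartridge is hooked. I'll lift it out.

```bash
python3 -m handwheel '[{"slide":[0,0,1.5],"angular":[0,0,0],"gripper":0.1},{"slide":[0,0,3.5],"angular":[0,0,0],"gripper":0.1},{"slide":[0,0,6],"angular":[0,0,0],"gripper":0.1},{"slide":[0,0,8.5],"angular":[0,0,0],"gripper":0.1},{"slide":[0,0,11],"angular":[0,0,0],"gripper":0.1},{"slide":[0,0,13.5],"angular":[0,0,0],"gripper":0.1},{"slide":[0,0,15.5],"angular":[0,0,0],"gripper":0.1},{"slide":[0,0,16.5],"angular":[0,0,0],"gripper":0.1},{"slide":[0,0,16.5],"angular":[0,0,0],"gripper":0.1}]'; python3 - <<'E'
from h import *
s=bot.state();print(s['tcp_pos'],s['contact_force'],s['torque'],s['q'])
im=vision.snapshot('side');cv2.imwrite('pics/s7.png',im[:,:,::-1]);b=cv2.resize(im[80:220,206:346],(600,600),interpolation=2);cv2.imwrite('pics/z7.png',b[:,:,::-1])
E
```

```text
time: 13.28
tcp_pos: [0.5153, -0.0189, 0.3494]
tcp_rot: [0.954, -0.3, 0.0, -0.001]
contact_force: [0.6, -0.2, -5.8]
gripper_width: 0.0156
[ 0.51526387 -0.0189161   0.34935576] [ 0.61572075 -0.22028226 -5.79546236] [-0.08944378  0.02831503  0.02635246] [-1.19426786  0.05403329  1.1830836   1.80611002 -0.05261464  1.31469534
 -0.60770614]
```

View pics/z7.png

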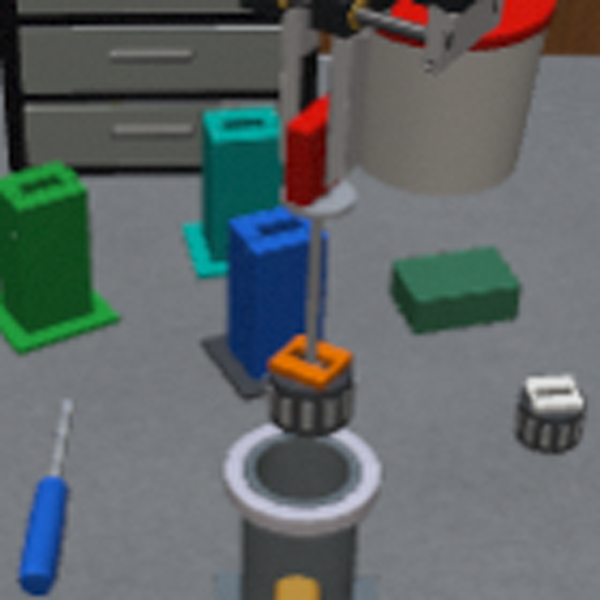

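The cartridge hangs upright with its bottom clear of the rim, at crop (310,400). I'll move smoothly over the dish.

```bash
python3 -m handwheel '[{"slide":[0.1,-0.8,0],"angular":[0,0,0],"gripper":0.1},{"slide":[0.3,-2.5,0],"angular":[0,0,0],"gripper":0.1},{"slide":[0.5,-5,0],"angular":[0,0,0],"gripper":0.1},{"slide":[0.8,-8,0],"angular":[0,0,0],"gripper":0.1},{"slide":[1.1,-11.5,0],"angular":[0,0,0],"gripper":0.1},{"slide":[1.4,-15,0],"angular":[0,0,0],"gripper":0.1},{"slide":[1.7,-18.5,0],"angular":[0,0,0],"gripper":0.1},{"slide":[2,-21.5,0],"angular":[0,0,0],"gripper":0.1},{"slide":[2.2,-23,0],"angular":[0,0,0],"gripper":0.1},{"slide":[2.2,-23.5,0],"angular":[0,0,0],"gripper":0.1}]'; python3 -c "
from rig import bot
s=bot.state();print(s['tcp_pos'],s['contact_force'],s['torque'],s['q'])"
```

```text
time: 14.58
tcp_pos: [0.5365, -0.2556, 0.3482]
tcp_rot: [0.954, -0.301, -0.001, 0.001]
contact_force: [-1.0, 0.1, -4.6]
gripper_width: 0.0159
[ 0.53646161 -0.25558029  0.3482074 ] [-0.95654726  0.0524226  -4.62087066] [-0.05586894  0.04535283  0.03879176] [-0.52737668  0.34366426  1.14316231  1.64541209 -0.3172182   1.3604349
  0.04961347]
```

```bash
python3 -m handwheel '[{"slide":[0,0,-1],"angular":[0,0,0],"gripper":0.1},{"slide":[0,0,-3],"angular":[0,0,0],"gripper":0.1},{"slide":[0,0,-6],"angular":[0,0,0],"gripper":0.1},{"slide":[0,0,-9],"angular":[0,0,0],"gripper":0.1},{"slide":[0,0,-12],"angular":[0,0,0],"gripper":0.1},{"slide":[0,0,-14],"angular":[0,0,0],"gripper":0.1},{"slide":[0,0,-15],"angular":[0,0,0],"gripper":0.1},{"slide":[0,0,-15],"angular":[0,0,0],"gripper":0.1}]'; python3 - <<'E'
from h import *
s=bot.state();print(s['tcp_pos'],s['contact_force'],s['torque'],s['q'])
im=vision.snapshot('side');b=cv2.resize(im[180:330,216:366],(600,600),interpolation=2);cv2.imwrite('pics/z8.png',b[:,:,::-1])
E
```

```text
time: 15.58
tcp_pos: [0.5371, -0.2538, 0.1987]
tcp_rot: [0.954, -0.3, -0.0, 0.0]
contact_force: [-0.1, -0.9, -4.7]
gripper_width: 0.0158
[ 0.53705712 -0.25381043  0.19873551] [-0.07806314 -0.92501958 -4.69106076] [-0.02681469  0.16590311 -0.03471124] [-0.42882972  0.47016055  1.02861341  1.83957709 -0.4525034   1.09079569
  0.15934171]
```

View pics/z8.png

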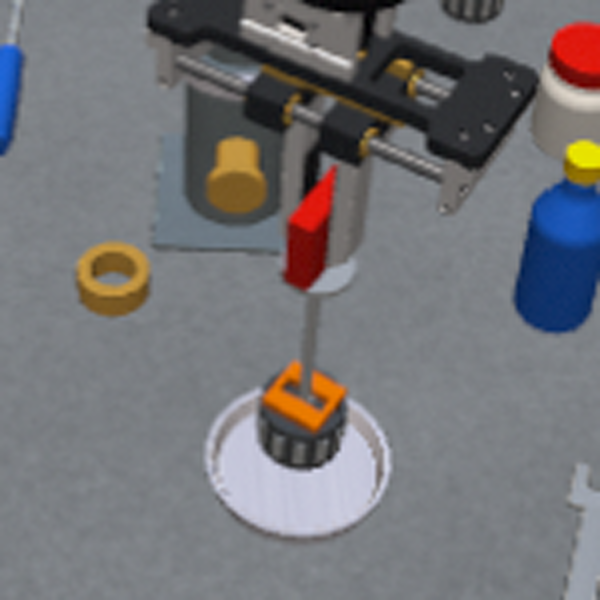

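The cartridge hangs upright over the dish's centre. I'll do the final lowering in small steps.

```bash
python3 -m handwheel '[{"slide":[0,0,-1],"angular":[0,0,0],"gripper":0.1},{"slide":[0,0,-2],"angular":[0,0,0],"gripper":0.1},{"slide":[0,0,-2.5],"angular":[0,0,0],"gripper":0.1},{"slide":[0,0,-2.6],"angular":[0,0,0],"gripper":0.1},{"slide":[0,0,-2.7],"angular":[0,0,0],"gripper":0.1},{"slide":[0,0,-2.7],"angular":[0,0,0],"gripper":0.1}]'; python3 -c "
from rig import bot
s=bot.state();print(s['tcp_pos'],s['contact_force'])"
```

```text
time: 16.38
tcp_pos: [0.5372, -0.254, 0.1721]
tcp_rot: [0.954, -0.3, 0.0, -0.0]
contact_force: [-0.1, 0.5, -4.2]
gripper_width: 0.0161
[ 0.53720812 -0.25396959  0.17209032] [-0.07166165  0.53271034 -4.16563421]
```

```bash
python3 -m handwheel '[{"slide":[0,0,-0.07],"angular":[0,0,0],"gripper":0.1},{"slide":[0,0,-0.14],"angular":[0,0,0],"gripper":0.1},{"slide":[0,0,-0.21],"angular":[0,0,0],"gripper":0.1},{"slide":[0,0,-0.28],"angular":[0,0,0],"gripper":0.1},{"slide":[0,0,-0.35],"angular":[0,0,0],"gripper":0.1},{"slide":[0,0,-0.42],"angular":[0,0,0],"gripper":0.1},{"slide":[0,0,-0.42],"angular":[0,0,0],"gripper":0.1}]'; python3 -c "
from rig import bot
s=bot.state();print(s['tcp_pos'],s['contact_force'])"
```

```text
time: 17.25
tcp_pos: [0.5372, -0.254, 0.1679]
tcp_rot: [0.954, -0.3, 0.0, -0.0]
contact_force: [-0.4, 0.1, -1.7]
gripper_width: 0.0157
[ 0.53723185 -0.25399191  0.16786861] [-0.37010266  0.1483851  -1.73248694]
```

The load is off the picker (−1.7 N, its weight alone). I'll lower it to mid-cavity and turn back 90°.

```bash
python3 -m handwheel '[{"slide":[0,0,-0.15],"angular":[0,0,0],"gripper":0.1},{"slide":[0,0,-0.3],"angular":[0,0,0],"gripper":0.1},{"slide":[0,0,-0.4],"angular":[0,0,0],"gripper":0.1},{"slide":[0,0,-0.4],"angular":[0,0,0],"gripper":0.1},{"slide":[0,0,-0.4],"angular":[0,0,9],"gripper":0.1},{"slide":[0,0,-0.4],"angular":[0,0,18],"gripper":0.1},{"slide":[0,0,-0.4],"angular":[0,0,27],"gripper":0.1},{"slide":[0,0,-0.4],"angular":[0,0,36],"gripper":0.1},{"slide":[0,0,-0.4],"angular":[0,0,45],"gripper":0.1},{"slide":[0,0,-0.4],"angular":[0,0,45],"gripper":0.1}]'; python3 -c "
from rig import bot
s=bot.state();print(s['tcp_pos'],s['contact_force'],s['torque'])"
```

```text
time: 18.5
tcp_pos: [0.5371, -0.2541, 0.164]
tcp_rot: [0.996, 0.087, 0.0, -0.0]
contact_force: [0.7, -0.4, -2.8]
gripper_width: 0.016
[ 0.53707839 -0.25410107  0.16396553] [ 0.73506409 -0.35366652 -2.80899523] [-0.03361123  0.01668845 -0.04782738]
```

```bash
python3 -m handwheel '[{"slide":[0,0,0],"angular":[0,0,9],"gripper":0.1},{"slide":[0,0,0],"angular":[0,0,18],"gripper":0.1},{"slide":[0,0,0],"angular":[0,0,27],"gripper":0.1},{"slide":[0,0,0],"angular":[0,0,36],"gripper":0.1},{"slide":[0,0,0],"angular":[0,0,45],"gripper":0.1},{"slide":[0,0,0],"angular":[0,0,45],"gripper":0.1},{"slide":[0,0,0],"angular":[0,0,45],"gripper":0.1}]'; python3 - <<'E'
from h import *
s=bot.state();print(s['tcp_pos'],s['contact_force'],s['torque'],s['q'])
im=vision.snapshot('side');cv2.imwrite('pics/s9.png',im[:,:,::-1]);b=cv2.resize(im[240:320,250:330],(400,400),interpolation=2)
im=vision.snapshot('top');cv2.imwrite('pics/t9.png',im[:,:,::-1]);a=cv2.resize(im[130:230,310:410],(400,400),interpolation=2)
cv2.imwrite('pics/z9.png',np.hstack([a,b])[:,:,::-1])
E
```

```text
time: 19.38
tcp_pos: [0.5371, -0.254, 0.1637]
tcp_rot: [0.888, 0.46, -0.0, -0.0]
contact_force: [-0.2, -0.6, -2.6]
gripper_width: 0.0159
[ 0.53706588 -0.2539947   0.16368968] [-0.16149989 -0.57152158 -2.58603477] [-0.00562296 -0.08780826 -0.03054399] [-0.13158058  0.38154549  0.59286011  1.86066621 -0.2539584   0.97513006
  1.52757337]
```

View pics/z9.png

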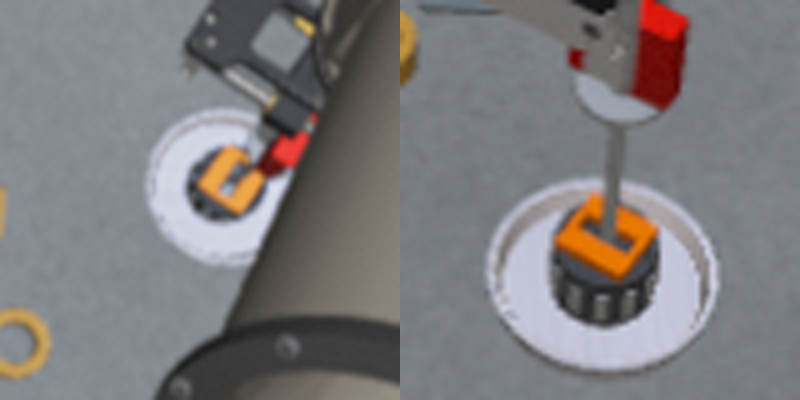

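```bash
python3 - <<'E'
from h import *
f=lambda x,y:onz('side',250+(x-400+.5)/5-.5,240+(y+.5)/5-.5,.045)
P={'L':f(556,238),'F':f(624,276),'R':f(658,237),'T':f(592,198),'s1':f(580,223),'s2':f(622,247)}
for k in P: print(k,P[k]*1000)
d=lambda a,b:np.degrees(np.arctan2(*(P[b]-P[a])[[1,0]]))
print(d('L','F'),d('T','R'),d('s1','s2'),d('F','R'))
im=cv2.imread('pics/s9.png');cv2.imwrite('pics/z9b.png',cv2.resize(im[275:305,275:315],(800,600),interpolation=2))
E
```

```text
L [ 512.03120256 -254.25165778   45.        ]
F [ 541.70807756 -276.47099496   45.        ]
R [ 559.52003998 -254.99925856   45.        ]
T [ 530.60327154 -231.48892528   45.        ]
s1 [ 523.82873973 -245.93205094   45.        ]
s2 [ 542.24652853 -260.20211192   45.        ]
-36.82252052715372 -39.11230433895437 -37.76844319196377 50.32246447043016
```

View pics/z9b.png

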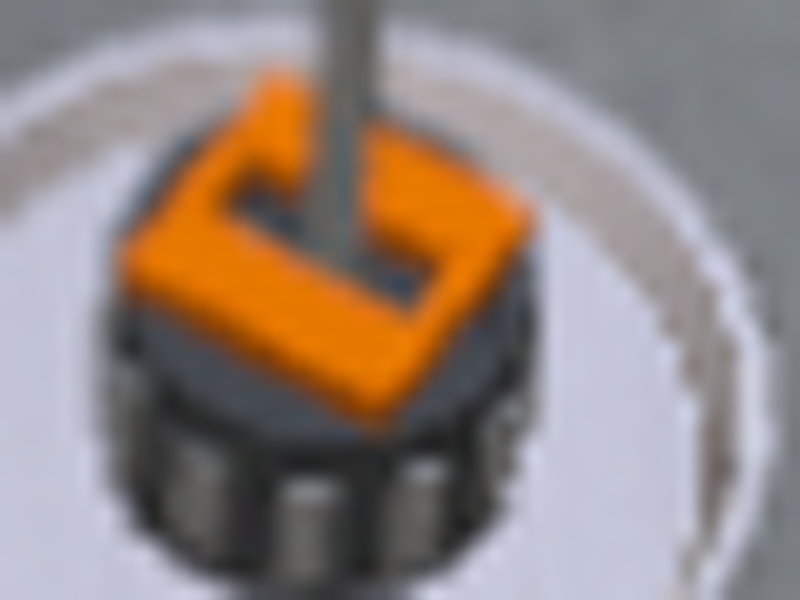

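The slot (about −37.5°) and the picker (−35°) line up, and the shaft is centred in the slot. I'll trim −2° and lift slowly, watching the load.

```bash
python3 -m handwheel '[{"slide":[0,0,0],"angular":[0,0,-2],"gripper":0.1},{"slide":[0,0,0.15],"angular":[0,0,-2],"gripper":0.1},{"slide":[0,0,0.3],"angular":[0,0,-2],"gripper":0.1},{"slide":[0,0,0.45],"angular":[0,0,-2],"gripper":0.1},{"slide":[0,0,0.6],"angular":[0,0,-2],"gripper":0.1},{"slide":[0,0,0.7],"angular":[0,0,-2],"gripper":0.1},{"slide":[0,0,0.7],"angular":[0,0,-2],"gripper":0.1}]'; python3 -c "
from rig import bot
s=bot.state();print(s['tcp_pos'],s['contact_force'],s['torque'])"
```

```text
time: 20.35
tcp_pos: [0.5371, -0.2539, 0.1708]
tcp_rot: [0.895, 0.447, 0.0, 0.0]
contact_force: [-0.2, 0.8, -2.1]
gripper_width: 0.0158
[ 0.53712874 -0.25392362  0.17082893] [-0.23917474  0.81193495 -2.06505377] [-0.03816624  0.03775951 -0.02204861]
```

```bash
python3 -m handwheel '[{"slide":[0,0,0.15],"angular":[0,0,0],"gripper":0.1},{"slide":[0,0,0.3],"angular":[0,0,0],"gripper":0.1},{"slide":[0,0,0.45],"angular":[0,0,0],"gripper":0.1},{"slide":[0,0,0.6],"angular":[0,0,0],"gripper":0.1},{"slide":[0,0,0.6],"angular":[0,0,0],"gripper":0.1}]'; python3 -c "
from rig import bot
s=bot.state();print(s['tcp_pos'],s['contact_force'],s['torque'])"
```

```text
time: 20.98
tcp_pos: [0.5372, -0.2539, 0.1769]
tcp_rot: [0.895, 0.447, 0.0, 0.0]
contact_force: [0.6, -0.1, -3.1]
gripper_width: 0.0158
[ 0.53719117 -0.25393556  0.17690299] [ 0.58283612 -0.06162186 -3.08134009] [-0.05652516  0.00281357  0.002592  ]
```

```bash
python3 -m handwheel '[{"slide":[0,0,0.2],"angular":[0,0,0],"gripper":0.1},{"slide":[0,0,0.4],"angular":[0,0,0],"gripper":0.1},{"slide":[0,0,0.8],"angular":[0,0,0],"gripper":0.1},{"slide":[0,0,1.4],"angular":[0,0,0],"gripper":0.1},{"slide":[0,0,1.4],"angular":[0,0,0],"gripper":0.1}]'; python3 - <<'E'
from h import *
s=bot.state();print(s['tcp_pos'],s['contact_force'],s['torque'])
im=vision.snapshot('side');b=cv2.resize(im[235:325,245:335],(540,540),interpolation=2)
cv2.imwrite('pics/z10.png',b[:,:,::-1])
E
```

```text
time: 21.6
tcp_pos: [0.5374, -0.254, 0.1914]
tcp_rot: [0.895, 0.447, 0.0, 0.0]
contact_force: [0.3, 0.1, -2.6]
gripper_width: 0.016
[ 0.53742862 -0.25401003  0.19138681] [ 0.34742073  0.12049069 -2.63459527] [0.0171142  0.00689314 0.01099722]
```

View pics/z10.png

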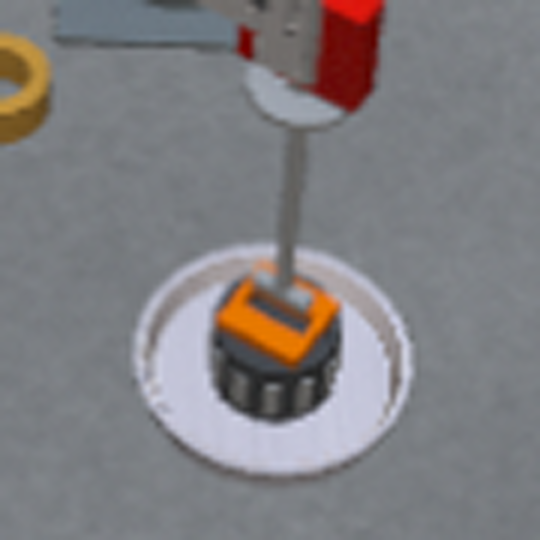

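The foot is free and the cartridge is standing in the dish. I'll raise the picker and carry it back.

```bash
python3 -m handwheel '[{"slide":[0,0,3],"angular":[0,0,0],"gripper":0.1},{"slide":[0,0,7],"angular":[0,0,0],"gripper":0.1},{"slide":[0,0,11],"angular":[0,0,0],"gripper":0.1},{"slide":[0,0,14],"angular":[0,0,0],"gripper":0.1},{"slide":[0,2,14.5],"angular":[0,0,4],"gripper":0.1},{"slide":[0,6,14.5],"angular":[0,0,8],"gripper":0.1},{"slide":[0,11,14.5],"angular":[0,0,12],"gripper":0.1},{"slide":[-0.5,16,14.5],"angular":[0,0,17],"gripper":0.1},{"slide":[-1,21,14.5],"angular":[0,0,22],"gripper":0.1},{"slide":[-1,26,14.5],"angular":[0,0,27],"gripper":0.1}]'; python3 -c "
from rig import bot
s=bot.state();print(s['q'])"
```

```text
time: 22.9
tcp_pos: [0.5258, 0.0088, 0.3348]
tcp_rot: [0.764, 0.646, -0.0, -0.0]
contact_force: [0.4, -0.5, -1.5]
gripper_width: 0.0156
[-0.52986631  0.07652078  0.42152794  1.78392422 -0.03277959  1.28894496
  1.30368117]
```

```bash
python3 -m handwheel '[{"slide":[-0.2,5,0],"angular":[0,0,6],"gripper":0.1},{"slide":[-0.4,10,0],"angular":[0,0,12],"gripper":0.1},{"slide":[-0.6,15,0],"angular":[0,0,18],"gripper":0.1},{"slide":[-0.8,20,0],"angular":[0,0,24],"gripper":0.1},{"slide":[-1.2,25,0],"angular":[0,0,30],"gripper":0.1},{"slide":[-1.3,28,0],"angular":[0,0,33],"gripper":0.1},{"slide":[-1.3,28,0],"angular":[0,0,33],"gripper":0.1},{"slide":[-1.3,28,0],"angular":[0,0,33],"gripper":0.1}]'; python3 -c "
from rig import bot
s=bot.state();print(s['tcp_pos'],s['q'])"
```

```text
time: 23.9
tcp_pos: [0.5142, 0.285, 0.3353]
tcp_rot: [0.552, 0.834, -0.0, 0.0]
contact_force: [-0.2, 0.6, -1.9]
gripper_width: 0.0158
[0.51419919 0.28503261 0.33532499] [-0.77829538  0.19315216  0.19279864  1.64525329 -0.0374854   1.30766221
  1.39320699]
```

```bash
python3 -m handwheel '[{"slide":[0,0.13,-2],"angular":[0,0,0],"gripper":0.1},{"slide":[0,0.13,-4.5],"angular":[0,0,0],"gripper":0.1},{"slide":[0,0.13,-6],"angular":[0,0,0],"gripper":0.1},{"slide":[0,0.13,-6.5],"angular":[0,0,0],"gripper":0.1},{"slide":[0,0.13,-6.5],"angular":[0,0,0],"gripper":0.1}]'; python3 - <<'E'
from h import *
s=bot.state();print(s['tcp_pos'],s['contact_force'],s['torque'])
im=vision.snapshot('top');cv2.imwrite('pics/t11.png',im[:,:,::-1]);a=cv2.resize(im[145:205,130:190],(400,400),interpolation=2)
im=vision.snapshot('side');b=cv2.resize(im[85:165,235:315],(400,400),interpolation=2)
cv2.imwrite('pics/z11.png',np.hstack([a,b])[:,:,::-1])
E
```

```text
time: 24.52
tcp_pos: [0.5143, 0.2871, 0.2711]
tcp_rot: [0.552, 0.834, 0.0, 0.0]
contact_force: [-0.8, -0.1, -1.2]
gripper_width: 0.0158
[0.51432543 0.28711729 0.27109457] [-0.75064023 -0.06638772 -1.16449303] [ 0.01226501 -0.00972653  0.01516266]
```

View pics/z11.png

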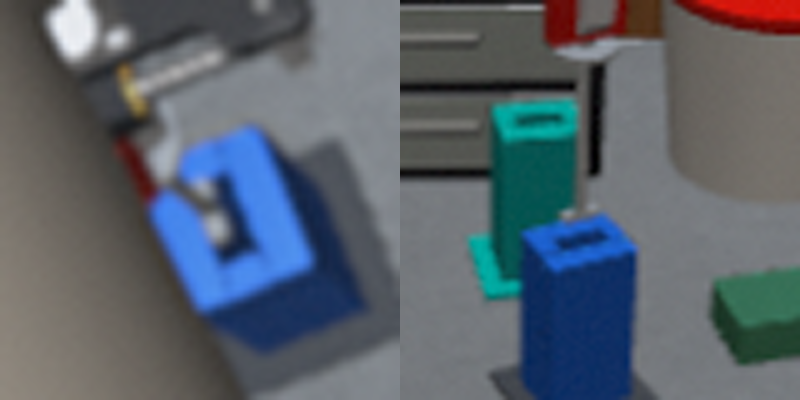

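```bash
python3 - <<'E'
from h import *
t=cv2.imread('pics/t11.png')
cv2.imwrite('pics/z11b.png',cv2.resize(t[160:190,145:185],(800,600),interpolation=2))
c,m=sub(t,(148,155,185,200),(100,120,150),(125,255,255)); print(np.round(np.hstack(rect('top',c,.122)),1)) if 0 else print(rect('top',c,.122))
E
```

```text
((515.1597290039062, 285.5735778808594), (61.95084762573242, 50.82776641845703), 23.3883113861084)
```

View pics/z11b.png

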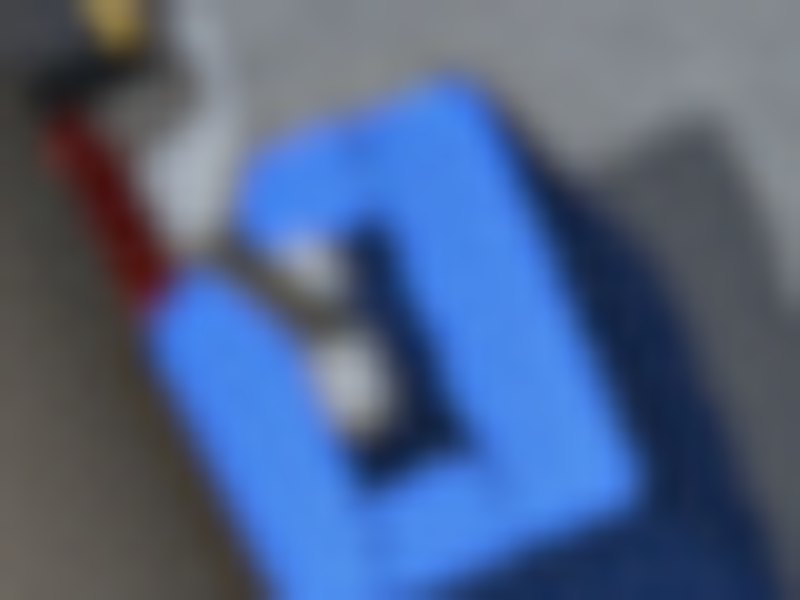

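```bash
python3 - <<'E'
from h import *
for x,y in((337,335),(330,322)): print(onz('top',145+x/20-.5,160+y/20-.5,.142)*1000)
for x,y in((382,215),(475,450),(370,490)): print('slot',onz('top',145+x/20-.5,160+y/20-.5,.122)*1000)
E
```

```text
[514.62418367 285.80612632 142.        ]
[516.26973226 286.73705945 142.        ]
slot [533.88481989 285.65587385 122.        ]
slot [503.55639109 272.79141314 122.        ]
slot [498.42950939 285.86330299 122.        ]
```

The foot at (515,286) and the slot centre at (515,286) agree, so I'll lower it into the slot.

```bash
python3 -m handwheel '[{"slide":[0,-0.05,-1],"angular":[0,0,0],"gripper":0.1},{"slide":[0,-0.05,-2.5],"angular":[0,0,0],"gripper":0.1},{"slide":[0,-0.05,-4.5],"angular":[0,0,0],"gripper":0.1},{"slide":[0,-0.05,-6.5],"angular":[0,0,0],"gripper":0.1},{"slide":[0,-0.05,-8.5],"angular":[0,0,0],"gripper":0.1},{"slide":[0,-0.05,-10.5],"angular":[0,0,0],"gripper":0.1},{"slide":[0,-0.05,-12],"angular":[0,0,0],"gripper":0.1},{"slide":[0,-0.05,-12.7],"angular":[0,0,0],"gripper":0.1},{"slide":[0,-0.05,-12.9],"angular":[0,0,0],"gripper":0.1},{"slide":[0,-0.05,-12.9],"angular":[0,0,0],"gripper":0.1}]'; python3 -c "
from rig import bot
s=bot.state();print(s['tcp_pos'],s['contact_force'],s['torque'])"
```

```text
time: 25.88
tcp_pos: [0.5144, 0.287, 0.1421]
tcp_rot: [0.551, 0.834, 0.0, 0.0]
contact_force: [-0.2, -0.5, -1.2]
gripper_width: 0.0157
[0.51437054 0.28699716 0.14214832] [-0.17814181 -0.54482116 -1.15247895] [ 0.05572813 -0.03363448  0.05321223]
```

```bash
python3 -m handwheel '[{"slide":[0,0,-0.07],"angular":[0,0,0],"gripper":0.1},{"slide":[0,0,-0.14],"angular":[0,0,0],"gripper":0.1},{"slide":[0,0,-0.21],"angular":[0,0,0],"gripper":0.1},{"slide":[0,0,-0.21],"angular":[0,0,0],"gripper":0.1}]'; python3 -c "
from rig import bot
s=bot.state();print(s['tcp_pos'],s['contact_force'],s['torque'])"
```

```text
time: 26.38
tcp_pos: [0.5141, 0.2869, 0.1396]
tcp_rot: [0.551, 0.834, -0.0, 0.0]
contact_force: [0.5, -0.9, -2.3]
gripper_width: 0.0155
[0.51411625 0.28686025 0.13964479] [ 0.48408672 -0.92108963 -2.28413273] [-0.01286021 -0.00297859  0.00801139]
```

```bash
python3 -m handwheel '[{"slide":[0,0,-0.05],"angular":[0,0,0],"gripper":0.1},{"slide":[0,0,-0.1],"angular":[0,0,0],"gripper":0.1},{"slide":[0,0,-0.15],"angular":[0,0,0],"gripper":0.1},{"slide":[0,0,-0.15],"angular":[0,0,0],"gripper":0.1}]'; python3 - <<'E'
from h import *
s=bot.state();print(s['tcp_pos'],s['contact_force'],s['torque'])
im=vision.snapshot('side');b=cv2.resize(im[95:175,235:315],(560,560),interpolation=2)
cv2.imwrite('pics/z12.png',b[:,:,::-1])
E
```

```text
time: 26.88
tcp_pos: [0.5141, 0.2868, 0.1381]
tcp_rot: [0.551, 0.834, -0.0, 0.0]
contact_force: [0.1, 0.5, -2.6]
gripper_width: 0.0157
[0.51412369 0.28683483 0.1381021 ] [ 0.14862558  0.49455558 -2.58324492] [ 0.0727196  -0.0202222   0.02566094]
```

View pics/z12.png

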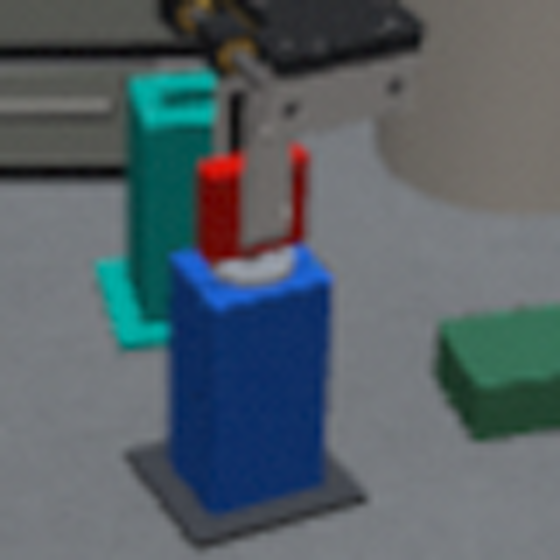

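```bash
python3 -m handwheel '[{"slide":[0,0,-0.04],"angular":[0,0,0],"gripper":0.1},{"slide":[0,0,-0.08],"angular":[0,0,0],"gripper":0.1},{"slide":[0,0,-0.08],"angular":[0,0,0],"gripper":0.1}]';python3 -m handwheel '[{"slide":[0,0,-0.04],"angular":[0,0,0],"gripper":0.1},{"slide":[0,0,-0.06],"angular":[0,0,0],"gripper":0.1},{"slide":[0,0,-0.06],"angular":[0,0,0],"gripper":0.1}]'
```

```text
time: 27.3
tcp_pos: [0.5142, 0.2869, 0.138]
tcp_rot: [0.551, 0.834, 0.0, -0.0]
contact_force: [-3.3, -3.3, 8.7]
gripper_width: 0.0158
time: 27.68
tcp_pos: [0.5142, 0.2869, 0.138]
tcp_rot: [0.551, 0.834, 0.0, -0.0]
contact_force: [-7.6, -3.4, 18.7]
gripper_width: 0.0161
```

The flange is seated at TCP z 0.138, the same height as before. I'll relieve the push, then open and retreat.

```bash
python3 -m handwheel '[{"slide":[0,0,0.12],"angular":[0,0,0],"gripper":0.1},{"slide":[0,0,0.12],"angular":[0,0,0],"gripper":0.1},{"slide":[0,0,0.12],"angular":[0,0,0],"gripper":0.3},{"slide":[0,0,0.12],"angular":[0,0,0],"gripper":0.5},{"slide":[0,0,0.12],"angular":[0,0,0],"gripper":0.5},{"slide":[0,0,0.12],"angular":[0,0,0],"gripper":0.5}]'; python3 - <<'E'
from h import *
s=bot.state();print(s['tcp_pos'],s['contact_force'],s['gripper_width'])
im=vision.snapshot('side');b=cv2.resize(im[95:175,235:315],(560,560),interpolation=2)
cv2.imwrite('pics/z13.png',b[:,:,::-1])
E
```

```text
time: 28.42
tcp_pos: [0.5141, 0.2869, 0.138]
tcp_rot: [0.551, 0.834, -0.0, 0.0]
contact_force: [-0.3, -0.2, 0.8]
gripper_width: 0.0467
[0.51412145 0.28690027 0.13795353] [-0.30639619 -0.15595284  0.82254419] 0.046727923829238335
```

View pics/z13.png

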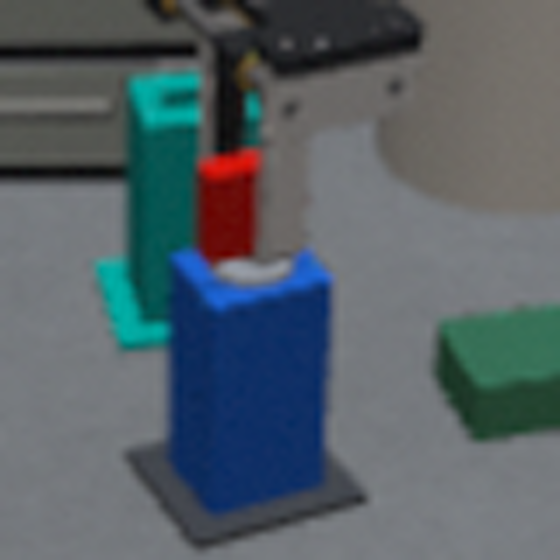

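```bash
python3 -m handwheel '[{"slide":[0,0,2],"angular":[0,0,0],"gripper":0.5},{"slide":[0,0,5],"angular":[0,0,0],"gripper":0.5},{"slide":[0,0,9],"angular":[0,0,0],"gripper":0.5},{"slide":[0,0,14],"angular":[0,0,0],"gripper":0.5},{"slide":[0,0,18],"angular":[0,0,0],"gripper":0.5},{"slide":[-5,3,18],"angular":[0,0,0],"gripper":0.5},{"slide":[-10,5,18],"angular":[0,0,0],"gripper":0.5},{"slide":[-14,7,18],"angular":[0,0,0],"gripper":0.5},{"slide":[-14,7,18],"angular":[0,0,0],"gripper":0.5},{"slide":[-14,7,18],"angular":[0,0,0],"gripper":0.5}]'; python3 - <<'E'
from h import *
im=vision.snapshot('top');cv2.imwrite('pics/t14.png',im[:,:,::-1])
im=vision.snapshot('side');cv2.imwrite('pics/s14.png',im[:,:,::-1])
t=cv2.imread('pics/t14.png');s=cv2.imread('pics/s14.png')
a=cv2.resize(t[150:210,130:210],(400,300),interpolation=2);b=cv2.resize(t[140:215,320:420],(400,300),interpolation=2)
c=cv2.resize(s[100:175,220:320],(400,300),interpolation=2);d=cv2.resize(s[250:325,240:340],(400,300),interpolation=2)
cv2.imwrite('pics/z14.png',np.vstack([np.hstack([a,b]),np.hstack([c,d])]))
c,m=sub(t,(350,160,385,195),(5,150,150),(25,255,255));print('cap',rect('top',c,.045))
c,m=sub(t,(140,155,175,195),(0,150,190),(10,255,255));print('handle',rect('top',c,.178))
E
```

```text
time: 29.72
tcp_pos: [0.3745, 0.3567, 0.3181]
tcp_rot: [0.551, 0.834, 0.0, 0.0]
contact_force: [1.0, -0.7, 0.7]
gripper_width: 0.0471
cap ((537.5379028320312, -252.3992919921875), (35.19636535644531, 36.97613525390625), 54.299922943115234)
handle ((514.6848754882812, 286.7872314453125), (47.31992721557617, 13.180168151855469), 23.449167251586914)
```

View pics/z14.png

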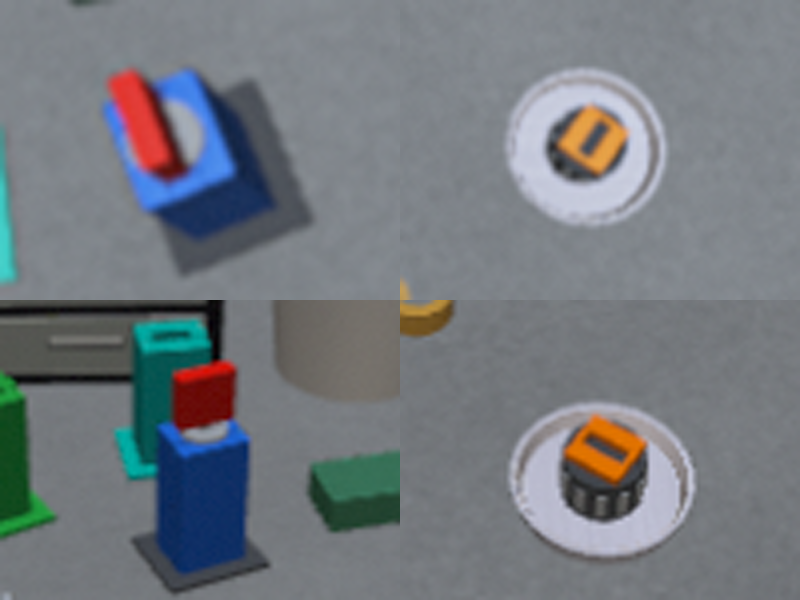

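View pics/s14.png

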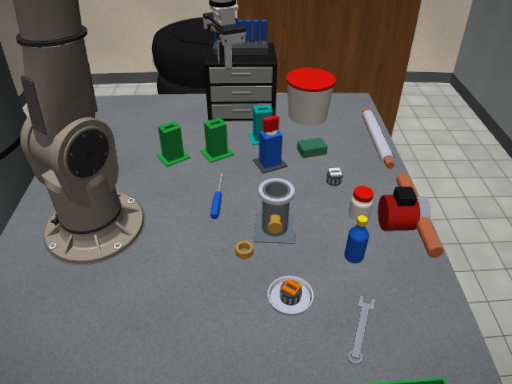

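The cartridge stands upright at the dish's centre (side view (291,291)). The picker hangs upright in the blue stand (270,135), and nothing else has moved. I'll hand the job in.

```bash
python3 -c "
from rig import workorder
print(workorder.job_done())"
```

```text
the job is handed in; nothing more can be done
None
```

The orange-capped cartridge is out of the housing and standing upright in the aluminium dish, and the picker is hanging upright in the blue stand again. The job was handed in at about 30 s on the robot's clock, against the 72 s limit.

**What I did:**
- **Entering the cap:** I lined the picker up with the slot from the camera images. The foot dropped through with no measurable push.
- **Turn and lift:** The quarter turn was free. On lifting, the load rose by about 2.6 N, which is the cartridge's weight.
- **Setting down:** I lowered it in steps under 1 mm until the load came off, turned the picker back and drew it out without it catching.
- **Rehanging the picker:** The flange seated at the same height as before.

**Last checks:**
- **Cartridge:** The final pictures show it upright at about (0.538, −0.252), with the dish's centre at about (0.537, −0.253).
- **Picker:** The handle is at (0.515, 0.287) and 23°, matching the stand. The gripper is open and well clear.
- **Other objects:** Nothing else looks moved in the final side picture; I judged this by eye and did not measure positions.

**Deviations and disagreements:**
- **Cameras:** The two cameras disagreed by about 2 mm in x, so I aligned things within one picture where I could.
- **Seating push:** Seating the flange briefly pushed the stand with a reading of about 19 N, well under the 120 N wrist limit. I backed off before opening the fingers.

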